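# Clear the scrap out of a T-slotted board-fixture plate

### The arm

A 6-joint arm with a two-finger parallel gripper is mounted at the origin on the work surface. World frame = base frame: x ahead of the robot, y to its left, z up, the work surface at z = 0. Lengths are in m, angles in rad, forces in N, time in s.
With the tool pointing down it reaches from about 0.35 to 0.85 m from the base axis. Payload 8.1 kg.
Tool frame: the origin (TCP) lies between the finger pads; the fingertips stand 14 mm ahead of it and the grasp point (between the pads) lies 5 mm behind it (robot.tip_reach is the z of the fingertips in the tool frame, in m); z points along the fingers, y is the line along which they close (so a half turn about z gives the same grasp; the last joint's range is limited). The gripper opens to 93 mm and grips with 3 to 60 N. Pads are 15 mm wide; open, the fingers measure 128 mm over their backs; the gripper's body (75 mm by 188 mm) begins 65 mm behind the grasp point.
Start: joints at [1.022, 0.13, 1.488, -0, 1.523, -0.085], TCP at [0.268, 0.537, 0.206] pointing down, gripper open.
Joint ranges: [-2.96, 2.96], [-0.89, 2.26], [0.02, 2.5], [-1.34, 4.48], [0, 2.73], [-2.66, 2.66]. Speed limits (rad/s): [2.39, 2.39, 2.79, 3.14, 3.14, 3.14].

### API

Orientations are given as a rotation vector (axis times angle).
In Python, from plant import robot gives the robot as it stands. The module is installed in compiled form; this text tells all that it offers.
- The arm moves only by the shell command python3 -m handwheel 'ROWS' [FORCE]. ROWS is JSON, a list of rows, each a list of 7 numbers: the closure, from -1 (fully open) to 1 (shut), then the shift along the tool's x, y, z each as a share of 100 cm, from -1 to 1, then the turn, a rotation vector about the tool's x, y, z each as a share of 180 degrees, from -1 to 1. In form: [[grip, tx, ty, tz, rx, ry, rz], ...]. A call has 1 to 20 rows; each row is the pose to reach, as a shift and turn from the pose commanded when the call began, along the tool's axes at that moment, turning the shorter way round; what a row does not reach only later rows make up. A row lasts 1/8 s, in which the tool goes at most 62.5 mm and 10.7 degrees, less where a joint would pass 70% of its speed; a pose out of reach is approached as far as the arm can. A call with a number of a shift or a turn outside -1 to 1 is refused whole. A call with a gripper value outside its range is refused whole. The fingers move at their own pace and stop on an object; FORCE is the grip in N (left out, the last holds). Time passes only in rows, so rows that repeat a pose let the fingers close. It gives the time, the measured TCP pose, the force, the opening and the grip force at its end, in the units of the state.
- robot.read_state(): the state, without advancing time (a new reading comes with each control period).
- robot.read_camera(name): name is "scene" or "top"; returns a dict with "frame" (400x640x3 uint8, red, green, blue), "fx", "fy", "cx", "cy" (pixels), "k1" (the pictures are not rectified: a ray, as slopes to the right and down, at radius r is drawn at 1 + k1 r^2 times it, then the intrinsics apply), "rvec" (rotation vector, rad) and "tvec" (3), from world to camera coordinates, as OpenCV has them. Camera axes: x right, y down, z forward; pixel columns grow to the right and rows downward; lengths in m; the calibration is good to about 2 mm. A picture is of the moment at which its call begins. There is no depth.
- robot.close_job(): hands the job in; it is judged then, once.
Trained networks look in a picture, given as the dict that the camera call returned (one of the last four; its "shot" number tells which), for a name from the list of things; names that differ only in an ending like _2 or _b are one class to them, and where a whole thing is asked for, a point or a joint stands for the part that bears it (a point fixed in the world has none). Each returns a list of dicts, best first, with "conf" (0 to 1); they miss things now and then, are a little off and sometimes report something else, mostly with a low value. They report only what shows in the picture. A call takes as long as a camera call.
- robot.regions_of(picture, name): "mask" (400x640 bool, what is visible of it) and "rect" ([left, top, right, bottom] in pixels, round what is visible of it).
The state is a dict: "t": time; "q": joint angles; "dq": joint speeds; "joint_torque": joint torques, N m; "tool_pos": TCP position; "orientation": TCP orientation; "force": force on the tool from outside, world axes, zero at the start; "wrist_torque": the same for the moment, N m; "opening": finger opening in m; "gripper_force": force on a finger pad.
Only numpy, scipy, OpenCV 4.12 (cv2) and the standard library are available. Lean on these libraries where they do the work, as an engineer would, in place of code of your own. Each camera call takes 0.05 s, during which the arm holds its last target. There are 200 camera calls.

### The job

Clear the three pieces of scrap out of the T-slots of the aluminium fixture plate: stand the empty red bin upright on the bench at the plate's open end, centred below both slots with its low front just under the plate's edge, let go of it, and then drive the scrap along the slots and out into the bin with the scraper, never with the fingers. The black T-nut parked in one of the slots is good and stays where it is. Leave the scraper lying back in its rest, the bin where you stood it, and everything else on the bench undisturbed.

Things in the scene. Friction and masses are not known exactly. Their poses are not given: they have to be found in the camera images.
- plate: Fixed aluminium fixture plate on four feet, 110 mm (x) by 190 mm (y), underside 22 mm, top 50 mm above the bench, feet 30 mm or more in from the open end. Origin: on the bench below its centre, z up. Two T-slots run along y at x = -20 and +20 mm, open at y = -95 mm, closed by a dark bar at y = +95 mm. Edge ledges (x = +-42 to 52) and two pins on the middle line rise to 60 mm at most.
- slot1_mouth (a point): Open end of the slot at the plate's x = -20 mm: middle of the slot floor at the plate's edge, 30 mm above the bench. The slot runs from here along +y (same axes as the plate). Neck 14 mm wide from 40 to 50 mm above the bench; below it, from 30 to 40 mm, the undercut is 24 mm wide.
- slot2_mouth (a point): The same for the slot at the plate's x = +20 mm.
- bin_center (a point): Empty loose red bin (130 g), its centre, 22 mm above its underside, z up. 84 mm deep (x from -42 low front to +42 back), 92 mm wide (y), floor and walls 3 mm; front wall 18 mm high, sides 18 mm high near the front and rising to 44 mm. Back wall 10 mm thick (x = +32 to +42), 86 mm wide, 44 mm high, free top: pinch it from above. Low front must face the plate.
- bin_front (a point): The outside of the bin's low front wall, in the middle, 9 mm above the bin's underside: 42 mm along -x from the bin's centre. Same axes as bin_center.
- rest: Fixed dark steel tool rest, base 96 mm (x) by 60 mm, 8 mm thick. Origin: centre of its underside on the bench, z up. Two forks 6 mm thick at x = -34 and +34 mm carry the scraper's handle with its underside 64 mm up (handle centre 73 mm up, handle along the rest's x). Their flared prongs reach 80 mm up and leave 25 mm at the bottom, 34 mm at the top, for the 20 mm handle.
- scraper_grip (a point): Loose slot scraper (110 g), lying level in the rest: half-way up its wooden handle, where to grip. Handle 100 mm long (x from -55 to +45), 20 mm wide (y), 18 mm high. A shank goes on along +x to a flat steel blade turned straight down at x = +62 to +66 mm, 10 mm wide (y), 4 mm thick, reaching 66 mm below the handle's centre. z is up as it lies; its x is the rest's x.
- scraper_tip (a point): Middle of the lower edge of the scraper's blade: 64 mm along +x and 66 mm below scraper_grip. Same axes.
- lump_center (a point): Scrap: flat round lump of dull solder, 21 mm diameter, 8 mm high, its centre; lies on a slot's floor under the lips, in either slot (nearer the open end than the rear piece of that slot).
- fnut_center (a point): Scrap: stripped bright steel flange nut, flange 21 mm diameter, 8.4 mm high, its centre; lies on the other slot's floor, likewise in front.
- lug_center (a point): Scrap: snapped-off bright steel lug, 19 mm across the slot, 14 mm along it, 8 mm high, its centre; the rear piece of one slot.
- tnut_center (a point): Good black T-nut, the rear piece of the other slot: foot 22 mm across the slot, 24 mm along it, 8 mm high, with a 11.5 mm wide boss up in the neck, 17 mm high over all; its centre. Must stay. Between it and the scrap in front of it there are at least 14 mm.
- flux_bottle: Bystander: loose white bottle, 36 mm diameter, 100 mm tall; origin at its underside.
- solder_reel: Bystander: loose reel lying flat, 56 mm diameter, 40 mm high; origin at its underside.
- drink_can: Bystander: loose yellow can, 66 mm diameter, 115 mm tall; origin at its underside.
- round_board: Bystander: loose round green circuit board lying flat, 100 mm diameter, 10 mm high; origin at its underside.
- screwdriver: Bystander: loose screwdriver with red handle lying along its x, 180 mm long; origin under its middle.
- caliper: Bystander: loose caliper lying flat along its x, 150 mm long, 10 mm high; origin under the middle of its beam.

How it is judged:
By the outcome, as a careful person would: the job done as asked, in the order asked, and still so for the second after the job is handed in, with the robot touching nothing.
It also fails if it takes over 72 s, if anything falls off the work surface, if the arm or the gripper's body presses on something with over 40 N, if the wrist force passes 120 N, or if a joint passes its speed limit or range.

## Working session

There is one attempt and no reset: what is moved stays moved. The work goes in short steps, Python scripts to look and compute and a shell command to move; the robot and the scene stay as the last step left them, time stands still between calls to the robot, and variables do not carry over. Pictures are saved under pics/ and viewed, at most 10 in all, crops included, and the job is handed in when it is done.

```bash
mkdir -p pics; ls; python3 - <<'E'
from plant import robot
import cv2,json
s=robot.read_state();print(s)
for n in ("scene","top"):
    p=robot.read_camera(n);cv2.imwrite(f"pics/{n}0.png",p["frame"][:,:,::-1])
    print(n,{k:v for k,v in p.items() if k!="frame"})
    for o in "plate bin_center rest scraper_grip scraper_tip lump_center fnut_center lug_center tnut_center flux_bottle solder_reel drink_can round_board screwdriver caliper".split():
        print(o,[(round(r["conf"],2),[int(v) for v in r["rect"]]) for r in robot.regions_of(p,o)[:3]])
E
```

```text
pics
{'t': 0.0, 'q': array([ 1.02159412e+00,  1.31125319e-01,  1.48924110e+00, -1.35066728e-05,
        1.52298394e+00, -8.54126301e-02]), 'dq': array([ 0.00136899,  0.00166879, -0.00202084,  0.00030915, -0.00084187,
        0.00059529]), 'joint_torque': array([-4.54258989e-04, -5.59854376e+01, -4.91743934e+01,  7.66578689e-02,
        3.59949586e-02, -1.16093452e-04]), 'tool_pos': array([0.2680987 , 0.53613692, 0.20532983]), 'orientation': array([-7.21882767e-01, -3.05697853e+00,  2.62932650e-03]), 'force': array([ 0.44254045,  1.3255171 , -0.4333697 ]), 'wrist_torque': array([-0.04071962,  0.00853139,  0.01466881]), 'gripper_force': 0.0, 'opening': 0.09326443404067691}
scene {'fx': 455.60556089519133, 'fy': 455.60556089519133, 'cx': 329.07863096470095, 'cy': 198.59099603643887, 'k1': 0.031424677455529446, 'rvec': array([ 1.68032169,  1.74309963, -0.7838208 ]), 'tvec': array([ 0.05231545, -0.30841174,  1.61789496]), 'shot': 1}
plate [(0.91, [364, 185, 445, 233])]
bin_center [(0.7, [235, 222, 275, 262]), (0.41, [219, 162, 257, 199])]
rest [(0.76, [218, 162, 257, 198])]
scraper_grip [
[... 718 characters left out ...]
 'tvec': array([-0.00980931,  0.55952468,  1.25249382]), 'shot': 2}
plate [(0.65, [213, 181, 296, 231])]
bin_center [(0.82, [380, 141, 411, 181]), (0.36, [217, 183, 295, 233])]
rest [(0.74, [405, 220, 445, 255])]
scraper_grip [(0.72, [409, 228, 452, 246]), (0.26, [366, 218, 386, 242])]
scraper_tip [(0.81, [409, 228, 452, 247])]
lump_center []
fnut_center [(0.53, [218, 184, 295, 231])]
lug_center []
tnut_center []
flux_bottle [(0.65, [397, 190, 417, 204])]
solder_reel [(0.75, [364, 218, 386, 243])]
drink_can [(0.61, [293, 112, 320, 145])]
round_board [(0.75, [164, 233, 206, 270]), (0.62, [218, 183, 293, 233])]
screwdriver [(0.71, [162, 140, 173, 198]), (0.29, [377, 137, 412, 178])]
caliper []
```

```bash
python3 - <<'E'
import cv2
t=cv2.imread("pics/top0.png");s=cv2.imread("pics/scene0.png")
cv2.imwrite("pics/topc.png",cv2.resize(t[100:280,190:460],(798,532),interpolation=cv2.INTER_CUBIC))
cv2.imwrite("pics/platec.png",cv2.resize(t[170:245,205:305],(800,600),interpolation=cv2.INTER_CUBIC))
E
```

```text
(no output)
```

View pics/topc.png

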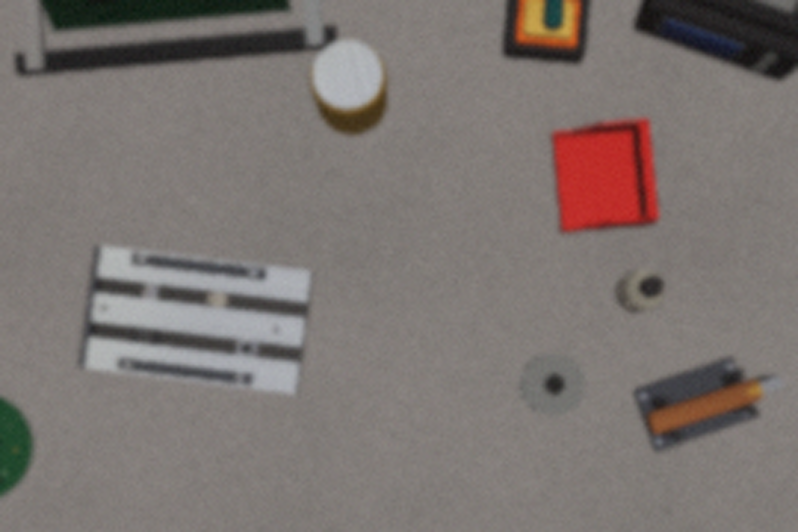

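View pics/platec.png

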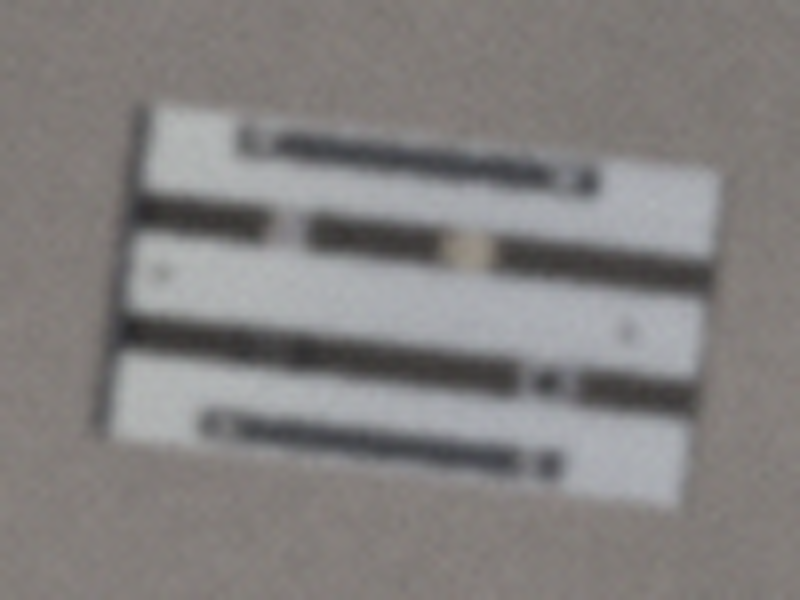

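View pics/scene0.png

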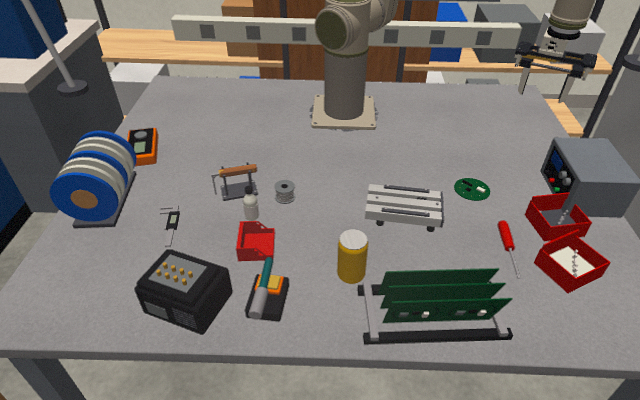

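The open end of the plate is at image right (−y) and the dark bar at left. The upper slot (slot2) holds the lug at crop (288,228) and the lump at (470,250). The lower slot (slot1) holds the T-nut at (270,345) and the flange nut at (550,382). The bin's thick back wall and the scraper blade both point right. Next I'll rectify the pictures and fit poses.

```bash
cat > h.py <<'E'
import numpy as np, cv2
from plant import robot
from scipy.optimize import least_squares
from scipy.spatial.transform import Rotation as R
def proj(p,P):
    P=np.atleast_2d(P).astype(float)
    c,_=cv2.projectPoints(P,p["rvec"],p["tvec"],np.array([[p["fx"],0,p["cx"]],[0,p["fy"],p["cy"]],[0,0,1]]),np.array([p["k1"],0,0,0.]))
    return c[:,0]
def rect(p,z,x0,x1,y0,y1,s=0.0005):
    """map view of plane z; row 0 = x1, col 0 = y1 (same sense as the top picture)"""
    xs=np.arange(x1,x0,-s); ys=np.arange(y1,y0,-s)
    X,Y=np.meshgrid(xs,ys,indexing="ij")
    m=proj(p,np.c_[X.ravel(),Y.ravel(),np.full(X.size,z)]).astype(np.float32).reshape(X.shape+(2,))
    return cv2.remap(p["frame"],m[...,0],m[...,1],cv2.INTER_CUBIC)
def unproj(p,uv,z):
    f=lambda a:(proj(p,[[a[0],a[1],z]])[0]-uv)
    return least_squares(f,[0.5,0]).x
def fr(x,y,yaw,P):
    P=np.atleast_2d(P).astype(float);c,s=np.cos(yaw),np.sin(yaw)
    return P@np.array([[c,-s,0],[s,c,0],[0,0,1]]).T+[x,y,0]
def polyfit(p,mask,polys_of,x0):
    """silhouette fit: pose (x,y,yaw) whose union of projected polygons best overlaps mask"""
    from scipy.optimize import minimize
    S=8;r=np.argwhere(mask);a=r.min(0)-6;b=r.max(0)+7
    M=mask[a[0]:b[0],a[1]:b[1]].astype(np.float32)
    M=cv2.GaussianBlur(M,(0,0),0.8)
    def cost(v):
        im=np.zeros((M.shape[0]*S,M.shape[1]*S),np.uint8)
        for Q,val in polys_of(v):
            uv=proj(p,Q); cv2.fillPoly(im,[np.round(((uv-a[::-1]+0.5)*S-0.5)*16).astype(np.int32)],int(val),shift=4)
        m=cv2.resize(im.astype(np.float32)/255,M.shape[::-1],interpolation=cv2.INTER_AREA)
        return ((cv2.GaussianBlur(m,(0,0),0.8)-M)**2).sum()
    sim=np.array([x0]+[np.array(x0)+d for d in ([.006,0,0],[0,.006,0],[0,0,.08])])
    o=minimize(cost,x0,method="Nelder-Mead",options=dict(initial_simplex=sim,xatol=1e-5,fatol=1e-4))
    return o.x,o.fun
E
python3 - <<'E'
from h import *
p=robot.read_camera("top");q=robot.read_camera("scene")
np.save("pics/p.npy",[p,q],allow_pickle=True)
def plate(v):
    L=[(fr(*v,[[-.055,-.095,.05],[.055,-.095,.05],[.055,.090,.05],[-.055,.090,.05]]),255)]
    for s in (-.02,.02): L.append((fr(*v,[[s-.007,-.096,.05],[s+.007,-.096,.05],[s+.007,.096,.05],[s-.007,.096,.05]]),0))
    return L
for n,c,k in (("top",p,(255,207)),("scene",q,(404,205))):
    x0=list(unproj(c,np.array(k),.05))+[-.1]
    g=cv2.cvtColor(c["frame"],cv2.COLOR_RGB2GRAY).astype(float)
    b=robot.regions_of(c,"plate")[0]["mask"]
    m=(g>150)&(cv2.dilate(b.astype(np.uint8),np.ones((5,5)))>0)
    print(n,g[b].mean(),x0,polyfit(c,m,plate,x0))
for o in "bin_center flux_bottle drink_can rest scraper_grip solder_reel".split():
    for c in (p,q):
        r=robot.regions_of(c,o)[0]["mask"]; yy,xx=np.where(r)
        print(o,unproj(c,np.array([xx.mean(),yy.mean()]),{"flux_bottle":.05,"drink_can":.058,"rest":.03,"scraper_grip":.073,"bin_center":.01}.get(o,.02)))
v=rect(p,.05,.33,.55,.02,.30,.0005);cv2.imwrite("pics/rp.png",v[:,:,::-1])
E
```

```text
top 135.64111037673496 [np.float64(0.528055868370088), np.float64(0.16285765909019212), -0.1] (array([ 0.52672073,  0.16149474, -0.12553011]), np.float64(447.7496337890625))
scene 133.18830703012912 [np.float64(0.5479673442262022), np.float64(0.15583125404673023), -0.1] (array([ 0.53034811,  0.15698172, -0.12664104]), np.float64(320.01593017578125))
bin_center [ 0.65810339 -0.2107316 ]
bin_center [ 0.65452236 -0.21582588]
flux_bottle [0.52611502 0.16024341]
flux_bottle [ 0.56290326 -0.23847956]
drink_can [0.73396009 0.02358744]
drink_can [0.73438016 0.02144097]
rest [ 0.45152612 -0.28281221]
rest [ 0.47834837 -0.28944589]
scraper_grip [ 0.4492742  -0.29081833]
scraper_grip [ 0.45462088 -0.29700206]
solder_reel [ 0.46668055 -0.15904367]
solder_reel [ 0.47345227 -0.15842103]
```

View pics/rp.png

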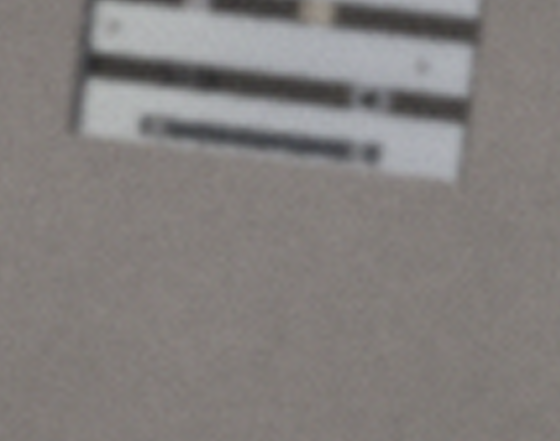

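```bash
cat >> h.py <<'E'
def grayfit(c,layers,x0,ch=None,pad=8,S=8):
    """layers(v)->[(polygon 3d, value index)], idx 0 = background; -1 = ignore. free grey levels by lstsq"""
    from scipy.optimize import minimize
    G=(cv2.cvtColor(c["frame"],cv2.COLOR_RGB2GRAY) if ch is None else ch).astype(np.float32)
    al=np.vstack([proj(c,Q) for Q,_ in layers(x0)]);a=np.floor(al.min(0)).astype(int)-pad;b=np.ceil(al.max(0)).astype(int)+pad
    M=G[a[1]:b[1],a[0]:b[0]];n=max(i for _,i in layers(x0))+1
    def cost(v):
        lab=np.zeros((M.shape[0]*S,M.shape[1]*S),np.uint8)
        for Q,i in layers(v):
            cv2.fillPoly(lab,[np.round(((proj(c,Q)-a+.5)*S-.5)*16).astype(np.int32)],200 if i<0 else int(i),shift=4)
        A=[cv2.GaussianBlur(cv2.resize((lab==i).astype(np.float32),M.shape[::-1],interpolation=cv2.INTER_AREA),(0,0),.7).ravel() for i in range(n)]
        w=cv2.GaussianBlur(cv2.resize((lab==200).astype(np.float32),M.shape[::-1],interpolation=cv2.INTER_AREA),(0,0),.7).ravel()
        k=w<.15;A=np.array(A).T[k];y=M.ravel()[k]
        s=np.linalg.lstsq(A,y,rcond=None)[0]
        return ((A@s-y)**2).mean()
    sim=np.array([x0]+[np.array(x0)+d for d in ([.006,0,0],[0,.006,0],[0,0,.06])])
    for _ in range(2):
        o=minimize(cost,sim[0],method="Nelder-Mead",options=dict(initial_simplex=sim,xatol=1e-5,fatol=1e-3))
        sim=np.array([o.x]+[o.x+d for d in ([-.003,0,0],[0,-.003,0],[0,0,-.03])])
    return o.x.round(4),round(float(np.sqrt(o.fun)),2)
def box(v,x0,x1,y0,y1,z): return fr(*v,[[x0,y0,z],[x1,y0,z],[x1,y1,z],[x0,y1,z]])
def plate(v):
    L=[(box(v,-.055,.055,-.095,.095,.05),1)]
    for s in (-.02,.02): L.append((box(v,s-.007,s+.007,-.096,.095,.05),2))
    L.append((box(v,-.055,.055,.090,.099,.05),-1))
    for s in (-1,1):
        L.append((box(v,s*.047-.008,s*.047+.008,-.07,.07,.055),-1))
    return L
def binr(v):   # v: bin centre
    return [(box(v,-.042,.042,-.046,.046,.018),1),(box(v,.032,.042,-.043,.043,.044),1)]
E
python3 - <<'E'
from h import *
p,q=np.load("pics/p.npy",allow_pickle=True)
for c in (p,q): print(grayfit(c,plate,[.528,.160,-.125]))
for c in (p,q):
    f=c["frame"].astype(int); red=((f[...,0]-f[...,1]>70)).astype(np.uint8)
    n,l,st,ce=cv2.connectedComponentsWithStats(red)
    print([(st[i].tolist(),ce[i].round(1).tolist()) for i in range(1,n) if st[i][4]>60])
    cc=cv2.minAreaRect(np.argwhere(red)[:,::-1].astype(np.float32)) 
v=np.vstack([rect(p,.0,.58,.75,-.32,-.12,.0004),rect(q,.0,.58,.75,-.32,-.12,.0004)])
w=rect(p,.073,.38,.52,-.38,-.2,.0004); w=cv2.copyMakeBorder(w,0,v.shape[0]-w.shape[0],0,0,cv2.BORDER_CONSTANT) if w.shape[0]<v.shape[0] else w
cv2.imwrite("pics/bin.png",cv2.resize(np.hstack([v,w])[:,:,::-1],(800,int(800*v.shape[0]/(v.shape[1]+w.shape[1]))))[:600])
print(v.shape,w.shape)
E
```

```text
(array([ 0.5265,  0.1603, -0.125 ]), 7.79)
(array([ 0.5305,  0.1572, -0.1238]), 19.7)
[([365, 98, 21, 18, 95], [374.4, 108.9]), ([377, 140, 36, 38, 1061], [394.2, 159.3]), ([107, 146, 39, 24, 164], [125.4, 159.2]), ([163, 164, 9, 32, 247], [167.0, 179.8]), ([95, 212, 39, 10, 139], [114.3, 216.4]), ([529, 272, 45, 65, 415], [543.9, 303.1])]
[([136, 128, 20, 35, 150], [149.0, 147.7]), ([525, 192, 85, 101, 3623], [563.4, 241.3]), ([236, 221, 39, 40, 1203], [254.6, 241.6]), ([498, 220, 17, 31, 277], [505.8, 234.6]), ([268, 276, 16, 18, 83], [276.7, 286.9])]
(852, 500, 3) (852, 450, 3)
```

View pics/bin.png

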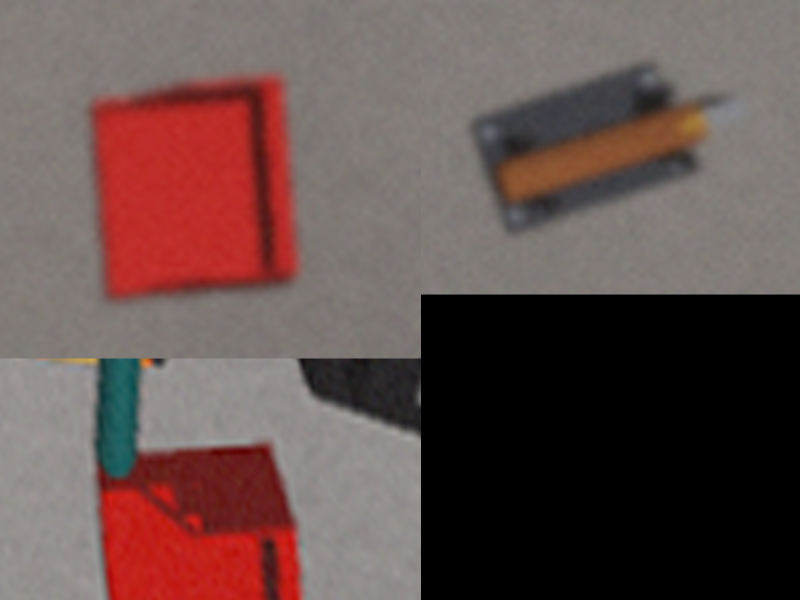

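The bin's back wall is at right, with yaw about −86°. The scraper handle runs from (500,180) to (705,115) with yaw about −72°, blade at right. I'll fit both.

```bash
cat >> h.py <<'E'
BP=[]
for y in (-.046,.046): BP+=[(-.042,y,0),(.042,y,0),(-.042,y,.018),(-.012,y,.018)]
for y in (-.043,.043): BP+=[(.042,y,.044),(.032,y,.044)]
def binhull(c):
    def f(v):
        P=fr(*v,BP);uv=proj(c,P).astype(np.float32);k=cv2.convexHull(uv,returnPoints=False)[:,0]
        return [(P[k],255)]
    return f
def redmask(c,seed,th=50):
    f=c["frame"].astype(int);m=((f[...,0]-f[...,1]>th)).astype(np.uint8)
    m=cv2.morphologyEx(m,cv2.MORPH_CLOSE,np.ones((5,5)))
    n,l=cv2.connectedComponents(m);return l==l[seed[1],seed[0]]
def handle(v): return [(box(v,-.055,.045,-.010,.010,.082),1)]
def rest(v): return [(box(v,-.048,.048,-.03,.03,.008),1),(box(v,-.066,.08,-.018,.018,.073),-1),(box(v,-.04,-.028,-.03,.03,.07),-1),(box(v,.028,.04,-.03,.03,.07),-1)]
E
python3 - <<'E'
from h import *
p,q=np.load("pics/p.npy",allow_pickle=True)
for c,s in ((p,(390,160)),(q,(255,250))): print("bin",polyfit(c,redmask(c,s),binhull(c),[.655,-.212,-1.5]))
for c in (p,q):
    f=c["frame"].astype(int); o=np.clip(f[...,0]-f[...,2],0,255)
    print("handle",grayfit(c,handle,[.45,-.287,-1.265],ch=o),"rest",grayfit(c,rest,[.45,-.287,-1.265]))
# pieces: along-slot profile, top camera
v=(.5275,.1597,-.125)
y=np.arange(-.095,.092,.003)
for sx in(-.02,.02):
    uv=proj(p,fr(*v,np.c_[np.full(y.size,sx),y,np.full(y.size,.038)]))
    g=cv2.remap(cv2.cvtColor(p["frame"],cv2.COLOR_RGB2GRAY),uv[None,:,0].astype(np.float32),uv[None,:,1].astype(np.float32),cv2.INTER_LINEAR)[0]
    print(sx,[(round(a*1000),int(b)) for a,b in zip(y,g)])
E
```

```text
bin (array([ 0.65830775, -0.20856071, -1.46825708]), np.float64(5.994267463684082))
bin (array([ 0.65804977, -0.21077284, -1.48885744]), np.float64(40.20936584472656))
handle (array([ 0.4494, -0.289 , -1.2534]), 4.93) rest (array([ 0.4485, -0.2876, -1.2488]), 3.28)
handle (array([ 0.4585, -0.2909, -1.2558]), 10.99) rest (array([ 0.4584, -0.2904, -1.1711]), 13.61)
-0.02 [(-95, 84), (-92, 68), (-89, 68), (-86, 67), (-83, 70), (-80, 70), (-77, 70), (-74, 68), (-71, 65), (-68, 64), (-65, 64), (-62, 67), (-59, 76), (-56, 95), (-53, 108), (-50, 96), (-47, 76), (-44, 82), (-41, 101), (-38, 106), (-35, 84), (-32, 70), (-29, 65), (-26, 65), (-23, 62), (-20, 63), (-17, 64), (-14, 65), (-11, 63), (-8, 63), (-5, 63), (-2, 62), (1, 62), (4, 64), (7, 64), (10, 64), (13, 63), (16, 63), (19, 62), (22, 65), (25, 62), (28, 62), (31, 57), (34, 51), (37, 54), (40, 56), (43, 65), (46, 69), (49, 66), (52, 65), (55, 60), (58, 56), (61, 56), (64, 59), (67, 62), (70, 61), (73, 62), (76, 60), (79, 61), (82, 61), (85, 59), (88, 59), (91, 54)]
0.02 [(-95, 82), (-92, 69), (-89, 67), (-86, 67), (-83, 67), (-80, 68), (-77, 66), (-74, 64), (-71, 66), (-68, 68), (-65, 66), (-62, 63), (-59, 66), (-56, 65), (-53, 65), (-50, 64), (-47, 64), (-44, 61), (-41, 65), (-38, 65), (-35, 64), (-32, 66), (-29, 68), (-26, 78), (-23, 103), (-20, 130), (-17, 143), (-14, 145), (-11, 135), (-8, 120), (-5, 96), (-2, 70), (1, 65), (4, 65), (7, 63), (10, 62), (13, 63), (16, 63), (19, 60), (22, 62), (25, 62), (28, 60), (31, 62), (34, 64), (37, 72), (40, 98), (43, 124), (46, 130), (49, 126), (52, 108), (55, 82), (58, 66), (61, 60), (64, 60), (67, 62), (70, 63), (73, 63), (76, 62), (79, 62), (82, 62), (85, 59), (88, 58), (91, 54)]
```

```bash
cat >> h.py <<'E'
def go(x,y,z,yaw):
    """row numbers from the measured pose to TCP x,y,z, tool down, tool y at world angle yaw (mod half turn)"""
    s=robot.read_state();A=R.from_rotvec(s["orientation"])
    best=None
    for k in (0,1):
        a=yaw+k*np.pi; Y=np.array([np.cos(a),np.sin(a),0]);Z=np.array([0,0,-1.]);T=R.from_matrix(np.c_[np.cross(Y,Z),Y,Z])
        r=(A.inv()*T).as_rotvec()
        if best is None or np.linalg.norm(r)<np.linalg.norm(best): best=r
    print("shift",A.inv().apply(np.array([x,y,z])-s["tool_pos"]).round(4),"turn",(best/np.pi).round(4))
def st():
    s=robot.read_state();A=R.from_rotvec(s["orientation"]).as_matrix()
    print("t",round(s["t"],2),"tcp",s["tool_pos"].round(4),"yaw_y",round(float(np.arctan2(A[1,1],A[0,1])),4),"zdir",A[:,2].round(4),"F",s["force"].round(2),"op",round(s["opening"],4),"gf",round(s["gripper_force"],1),"q",s["q"].round(2))
E
python3 - <<'E'
from h import *
go(.6614,-.2458,.110,-1.478)
E
```

```text
shift [-0.7015 -0.524   0.0963] turn [-0.     -0.     -0.1772]
```

```bash
python3 -m handwheel '[[0,-0.7015,-0.524,0,0,0,-0.1772],[0,-0.7015,-0.524,0,0,0,-0.1772],[0,-0.7015,-0.524,0,0,0,-0.1772],[0,-0.7015,-0.524,0,0,0,-0.1772],[0,-0.7015,-0.524,0,0,0,-0.1772],[0,-0.7015,-0.524,0,0,0,-0.1772],[0,-0.7015,-0.524,0,0,0,-0.1772],[0,-0.7015,-0.524,0,0,0,-0.1772],[0,-0.7015,-0.524,0,0,0,-0.1772],[0,-0.7015,-0.524,0,0,0,-0.1772],[0,-0.7015,-0.524,0,0,0,-0.1772],[0,-0.7015,-0.524,0,0,0,-0.1772],[0,-0.7015,-0.524,0,0,0,-0.1772],[0,-0.7015,-0.524,0,0,0,-0.1772],[0,-0.7015,-0.524,0.0963,0,0,-0.1772],[0,-0.7015,-0.524,0.0963,0,0,-0.1772],[0,-0.7015,-0.524,0.0963,0,0,-0.1772],[0,-0.7015,-0.524,0.0963,0,0,-0.1772]]'; python3 - <<'E'
from h import *
st();go(.6614,-.2458,.031,-1.478)
for n in("top","scene"):
    c=robot.read_camera(n);print(proj(c,[robot.read_state()["tool_pos"]]))
    cv2.imwrite(f"pics/{n}1.png",c["frame"][:,:,::-1])
a=cv2.imread("pics/top1.png")[110:230,340:460];b=cv2.imread("pics/scene1.png")[160:280,200:320]
cv2.imwrite("pics/g1.png",cv2.resize(np.hstack([a,b]),(800,400),interpolation=cv2.INTER_CUBIC))
E
```

```text
t: 4.65
tool_pos: [0.6623, -0.246, 0.1122]
orientation: [-0.146, 3.136, -0.002]
force: [0.9, 0.1, 0.5]
opening: 0.0464
gripper_force: 0.0
t 4.65 tcp [ 0.6623 -0.246   0.1122] yaw_y 1.6639 zdir [ 2.1e-03 -9.0e-04 -1.0e+00] F [0.92 0.09 0.46] op 0.0464 gf 0.0 q [-0.43  0.47  1.26  0.    1.41 -2.09]
shift [0.001  0.0004 0.0812] turn [-0.0004  0.0006  0.0001]
[[414.11466827 151.44770941]]
[[236.36756776 212.33251336]]
```

View pics/g1.png

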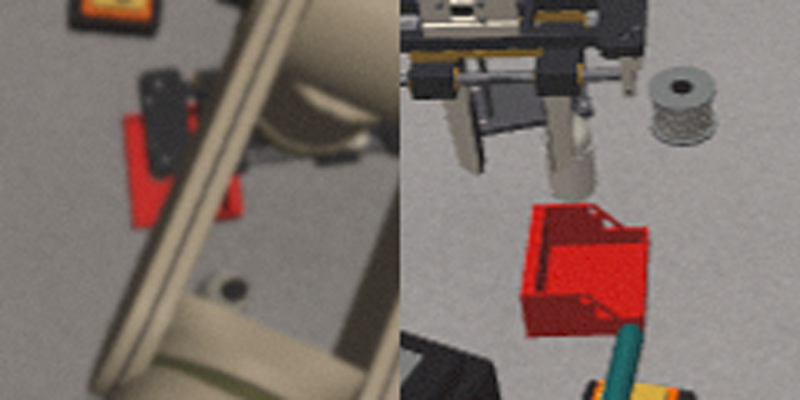

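The fingers straddle the bin's back wall from above (tips at crop (477,170) and (565,190), wall top at (530,250)), so I can descend and pinch.

```bash
python3 -m handwheel '[[0,0.001,0.0004,0.04,0,0,0],[0,0.001,0.0004,0.0812,0,0,0],[0,0.001,0.0004,0.0812,0,0,0],[1,0.001,0.0004,0.0812,0,0,0],[1,0.001,0.0004,0.0812,0,0,0],[1,0.001,0.0004,0.0812,0,0,0],[1,0.001,0.0004,0.0812,0,0,0],[1,0.001,0.0004,0.0812,0,0,0]]' 25; python3 - <<'E'
from h import *
st()
# bin grasp offset: assume tcp sits on wall mid-thickness
print("to lift:");s=robot.read_state()
P=fr(.527,.160,-.125,[[0,-.132-.037,0]])[0];print(P)
go(P[0],P[1],s["tool_pos"][2]+.001,-1.696)
E
```

```text
t: 5.75
tool_pos: [0.6608, -0.2457, 0.0296]
orientation: [-0.146, 3.137, -0.001]
force: [-1.8, 0.2, 3.7]
opening: 0.0094
gripper_force: 25.0
t 5.75 tcp [ 0.6608 -0.2457  0.0296] yaw_y 1.6637 zdir [ 9.e-04 -4.e-04 -1.e+00] F [-1.8   0.16  3.67] op 0.0094 gf 25.0 q [-0.43  0.54  1.32 -0.    1.28 -2.09]
to lift:
[ 0.50592997 -0.00768141  0.        ]
shift [ 0.1321  0.2514 -0.0012] turn [-0.0001  0.0003  0.0694]
```

```bash
python3 -m handwheel '[[1,0,0,-0.03,0,0,0],[1,0,0,-0.075,0,0,0],[1,0.02,0.035,-0.075,0,0,0.015],[1,0.045,0.075,-0.075,0,0,0.03],[1,0.07,0.115,-0.075,0,0,0.045],[1,0.095,0.155,-0.075,0,0,0.06],[1,0.12,0.195,-0.075,0,0,0.0694],[1,0.1375,0.227,-0.075,0,0,0.0694],[1,0.1375,0.227,-0.075,0,0,0.0694],[1,0.1375,0.227,-0.04,0,0,0.0694],[1,0.1375,0.227,-0.015,0,0,0.0694],[1,0.1375,0.227,-0.01,0,0,0.0694]]'; python3 - <<'E'
from h import *
st();P=fr(.527,.160,-.125,[[0,-.132-.037,0]])[0]
go(P[0],P[1],.0303,-1.696)
for n in("scene","top"):
    c=robot.read_camera(n);cv2.imwrite(f"pics/{n}2.png",c["frame"][:,:,::-1])
    print(n,proj(c,fr(.527,.16,-.125,[[-.055,-.095,.05],[.055,-.095,.05]])).round(1).tolist())
b=cv2.imread("pics/scene2.png")[150:270,300:460]
cv2.imwrite("pics/g2.png",cv2.resize(b,(800,600),interpolation=cv2.INTER_CUBIC))
E
```

```text
t: 7.25
tool_pos: [0.501, -0.0327, 0.0368]
orientation: [-0.197, -3.132, -0.0]
force: [0.5, -0.6, -2.1]
opening: 0.0089
gripper_force: 25.0
t 7.25 tcp [ 0.501  -0.0327  0.0368] yaw_y 1.4452 zdir [-3.7e-03  3.0e-04 -1.0e+00] F [ 0.46 -0.59 -2.14] op 0.0089 gf 25.0 q [-0.17  0.02  1.92 -0.    1.2  -1.61]
shift [-0.0018  0.0254  0.0065] turn [-0.     -0.0012 -0.0001]
scene [[370.2, 182.7], [366.4, 209.5]]
top [[289.2, 232.6], [294.4, 191.0]]
```

View pics/g2.png

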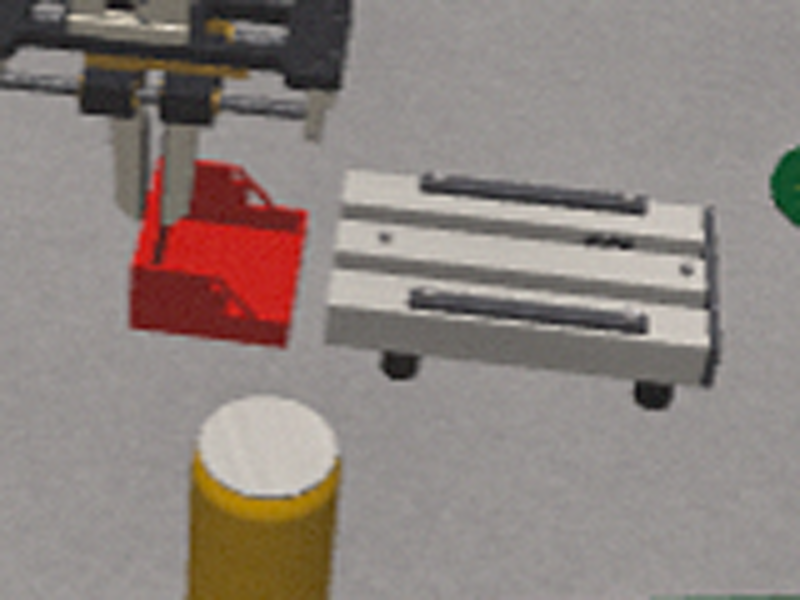

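```bash
python3 -m handwheel '[[1,-0.0018,0,0.005,0,-0.0012,0],[1,-0.0018,0,0.0067,0,-0.0012,0],[1,-0.0018,0,0.0067,0,-0.0012,0],[1,-0.0018,0.008,0.0067,0,-0.0012,0],[1,-0.0018,0.017,0.0067,0,-0.0012,0],[1,-0.0018,0.0254,0.0067,0,-0.0012,0],[1,-0.0018,0.0254,0.0067,0,-0.0012,0]]'; python3 - <<'E'
from h import *
st();P=fr(.527,.160,-.125,[[0,-.132-.037,0]])[0]
go(P[0],P[1],.0296,-1.696)
E
```

```text
t: 8.22
tool_pos: [0.5074, -0.0064, 0.0322]
orientation: [0.194, 3.132, -0.0]
force: [0.7, -0.0, -2.0]
opening: 0.0087
gripper_force: 25.0
t 8.22 tcp [ 0.5074 -0.0064  0.0322] yaw_y 1.447 zdir [ 3.8e-03 -4.0e-04 -1.0e+00] F [ 0.72 -0.   -2.  ] op 0.0087 gf 25.0 q [-0.11  0.04  1.92  0.    1.18 -1.56]
shift [ 0.0013 -0.0015  0.0026] turn [0.     0.0012 0.0004]
```

```bash
python3 -m handwheel '[[1,0,-0.001,0.0025,0,0,0],[1,0,-0.001,0.0025,0,0,0],[1,0,-0.001,0.0025,0,0,0]]'; python3 -c "
from h import *
st()"
```

```text
t: 8.6
tool_pos: [0.5073, -0.0085, 0.0296]
orientation: [0.197, 3.132, -0.0]
force: [0.9, 0.8, -0.3]
opening: 0.0093
gripper_force: 25.0
t 8.6 tcp [ 0.5073 -0.0085  0.0296] yaw_y 1.4452 zdir [ 3.8e-03 -5.0e-04 -1.0e+00] F [ 0.87  0.75 -0.3 ] op 0.0093 gf 25.0 q [-0.12  0.04  1.92 -0.    1.18 -1.56]
```

```bash
python3 -m handwheel '[[0,0,0,0,0,0,0],[0,0,0,0,0,0,0],[0,0,0,0,0,0,0],[0,0,0,-0.05,0,0,0],[0,0,0,-0.1,0,0,0],[0,0,0,-0.15,0,0,0]]'; python3 -c "
from h import *
st();go(.45,-.289,.18,.318)"
```

```text
t: 9.35
tool_pos: [0.5064, -0.0082, 0.1811]
orientation: [0.196, 3.132, -0.0]
force: [0.8, 0.0, -0.4]
opening: 0.0466
gripper_force: 0.0
t 9.35 tcp [ 0.5064 -0.0082  0.1811] yaw_y 1.4456 zdir [ 3.6e-03 -5.0e-04 -1.0e+00] F [ 0.8   0.03 -0.44] op 0.0466 gf 0.0 q [-0.12 -0.12  1.78 -0.    1.47 -1.56]
shift [ 0.0209 -0.2856  0.0011] turn [0.0006 0.001  0.3589]
```

```bash
python3 -m handwheel '[[0,0.0209,-0.2856,0.001,0.0006,0.001,0.3589],[0,0.0209,-0.2856,0.001,0.0006,0.001,0.3589],[0,0.0209,-0.2856,0.001,0.0006,0.001,0.3589],[0,0.0209,-0.2856,0.001,0.0006,0.001,0.3589],[0,0.0209,-0.2856,0.001,0.0006,0.001,0.3589],[0,0.0209,-0.2856,0.001,0.0006,0.001,0.3589],[0,0.0209,-0.2856,0.001,0.0006,0.001,0.3589],[0,0.0209,-0.2856,0.001,0.0006,0.001,0.3589]]'; python3 - <<'E'
from h import *
st();go(.45,-.289,.068,.318)
p=robot.read_camera("top");q=robot.read_camera("scene")
np.save("pics/p3.npy",[p,q],allow_pickle=True)
for c,x0 in ((p,[.51,.03,-1.696]),(q,[.51,.03,-1.696])):
    u=proj(c,[[x0[0],x0[1],.01]])[0].astype(int)
    print("bin",polyfit(c,redmask(c,u),binhull(c),x0),"plate",grayfit(c,plate,[.528,.16,-.125]))
b=q["frame"][150:270,200:360,::-1]
cv2.imwrite("pics/g3.png",np.hstack([cv2.resize(b,(400,300),interpolation=cv2.INTER_CUBIC),cv2.resize(p["frame"][160:280,240:400,::-1],(400,300),interpolation=cv2.INTER_CUBIC)]))
E
```

```text
t: 10.35
tool_pos: [0.4504, -0.2886, 0.1785]
orientation: [1.835, 2.55, 0.0]
force: [-0.4, 0.6, 0.2]
opening: 0.0469
gripper_force: 0.0
t 10.35 tcp [ 0.4504 -0.2886  0.1785] yaw_y 0.323 zdir [ 3.e-04  1.e-04 -1.e+00] F [-0.39  0.63  0.16] op 0.0469 gf 0.0 q [-0.67 -0.03  1.71  0.    1.47 -0.99]
shift [-0.0003 -0.0005  0.1105] turn [ 0.0001 -0.      0.0016]
bin (array([ 0.51174207,  0.02583933, -1.67328993]), np.float64(26.98316192626953)) plate (array([ 0.5264,  0.1602, -0.1239]), 11.92)
bin (array([ 0.51251051,  0.02407538, -1.66377491]), np.float64(54.25336456298828)) plate (array([ 0.5305,  0.157 , -0.1244]), 24.18)
```

View pics/g3.png

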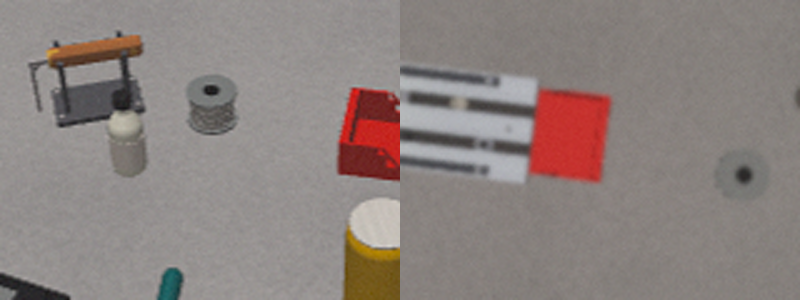

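```bash
python3 -m handwheel '[[0,-0.0003,0.0005,0.05,0,0,0.0016],[0,-0.0003,0.0005,0.1,0,0,0.0016],[0,-0.0003,0.0005,0.1105,0,0,0.0016],[0,-0.0003,0.0005,0.1105,0,0,0.0016],[0.5,-0.0003,0.0005,0.1105,0,0,0.0016],[0.56,-0.0003,0.0005,0.1105,0,0,0.0016],[1,-0.0003,0.0005,0.1105,0,0,0.0016],[1,-0.0003,0.0005,0.1105,0,0,0.0016],[1,-0.0003,0.0005,0.1105,0,0,0.0016]]' 8; python3 -c "
from h import *
st()
s=robot.read_state();print(s['wrist_torque'])"
```

```text
t: 11.58
tool_pos: [0.4514, -0.2896, 0.069]
orientation: [1.847, 2.539, 0.0]
force: [-1.3, 0.4, 6.3]
opening: 0.0191
gripper_force: 8.0
t 11.57 tcp [ 0.4514 -0.2896  0.069 ] yaw_y 0.3131 zdir [ 0.0015 -0.001  -1.    ] F [-1.33  0.44  6.3 ] op 0.0191 gf 8.0 q [-0.67  0.07  1.81  0.    1.26 -0.98]
[-0.08474566  0.18696042  0.0298177 ]
```

```bash
python3 -m handwheel '[[1,0,0,0,0,0,0],[1,0,0,0,0,0,0],[1,0,0,-0.02,0,0,0],[1,0,0,-0.05,0,0,0],[1,0,0,-0.09,0,0,0],[1,0,0,-0.11,0,0,0],[1,0,0,-0.11,0,0,0],[1,0,0,-0.11,0,0,0]]' 50; python3 - <<'E'
from h import *
st();s=robot.read_state();print(s['wrist_torque'])
T=s["tool_pos"]
# scraper yaw = yaw_y - pi/2 ; tip predicted 64 mm ahead
A=R.from_rotvec(s["orientation"]).as_matrix();a=np.arctan2(A[1,1],A[0,1]);ya=a-np.pi/2
p=robot.read_camera("top");q=robot.read_camera("scene");np.save("pics/p4.npy",[p,q],allow_pickle=True)
g=T+[0,0,.005]
for n,c in (("top",p),("scene",q)):
    tip=proj(c,fr(g[0],g[1],ya,[[.064,0,-.066],[.064,0,0]])+[0,0,g[2]]);print(n,"tip,blade top",tip.round(1).tolist())
u=[int(v) for v in proj(q,[g])[0]]
b=cv2.resize(q["frame"][u[1]-45:u[1]+45,u[0]-60:u[0]+60,::-1],(800,600),interpolation=cv2.INTER_CUBIC);print(u)
tip=proj(q,fr(g[0],g[1],ya,[[.062,0,-.066],[.066,0,-.066],[.064,0,0],[.045,0,0],[-.055,0,0]])+[0,0,g[2]])
for t in tip: cv2.circle(b,tuple(int(x) for x in (t-[u[0]-60,u[1]-45]+.5)*6.667),4,(0,255,0),1)
cv2.imwrite("pics/g4.png",b)
E
```

```text
t: 12.58
tool_pos: [0.4501, -0.2886, 0.1762]
orientation: [-1.847, -2.539, -0.0]
force: [0.1, 0.6, -0.7]
opening: 0.0003
gripper_force: 0.0
t 12.57 tcp [ 0.4501 -0.2886  0.1762] yaw_y 0.3131 zdir [-0.0016  0.0015 -1.    ] F [ 0.08  0.58 -0.71] op 0.0003 gf 0.0 q [-0.67 -0.03  1.71  0.    1.46 -0.98]
[-0.03063492  0.03398131 -0.01417753]
top tip,blade top [[457.2, 228.3], [464.9, 228.3]]
scene tip,blade top [[210.4, 160.6], [206.3, 139.3]]
[231, 135]
```

View pics/g4.png

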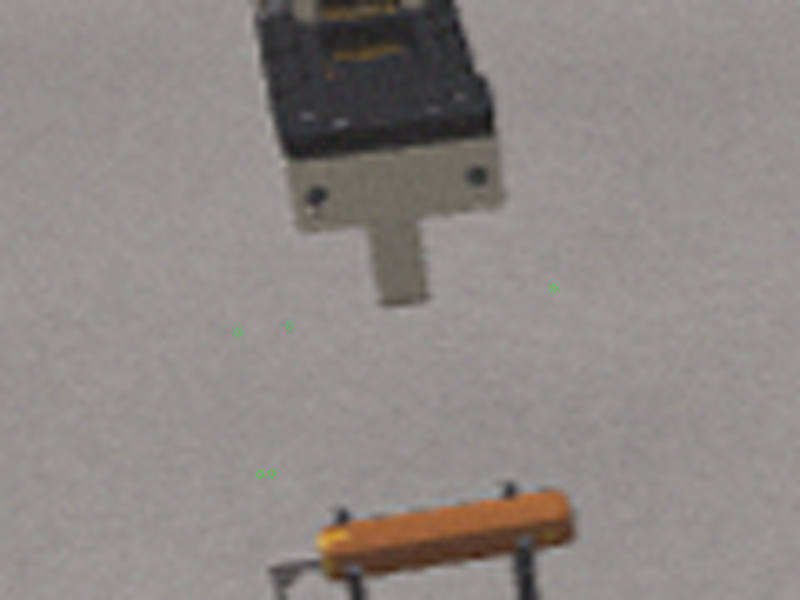

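The scraper slipped: the gripper is shut and the scraper is still in the rest at crop (320–575, 530). I'll compare its pose with before.

```bash
python3 - <<'E'
from h import *
p,q=np.load("pics/p3.npy",allow_pickle=True);p4,q4=np.load("pics/p4.npy",allow_pickle=True)
p0,q0=np.load("pics/p.npy",allow_pickle=True)
hand=[[.045,-.01,.082],[.045,.01,.082],[-.055,.01,.082],[-.055,-.01,.082],[.064,0,.007],[.064,0,.073]]
f=lambda c:np.clip(c["frame"][...,0].astype(int)-c["frame"][...,2],0,255)
for c in (q0,q,q4):
    m=(f(c)>60);m[:160]=0;m[200:]=0;m[:,:200]=0;m[:,265:]=0
    print(m.sum(),np.argwhere(m).mean(0))
def h3(c):
    B=[(x,y,z) for x in(-.055,.045) for y in(-.01,.01) for z in(.064,.082)]
    def g(v):
        P=fr(*v,B);k=cv2.convexHull(proj(c,P).astype(np.float32),returnPoints=False)[:,0];return [(P[k],255)]
    return g
for n,c in(("top0",p0),("scene0",q0),("scene4",q4)):
    m=(f(c)>50); m2=np.zeros_like(m);u=proj(c,[[.45,-.29,.073]])[0].astype(int);m2[u[1]-18:u[1]+18,u[0]-28:u[0]+28]=1
    print(n,polyfit(c,m&m2,h3(c),[.452,-.29,-1.253]))
a=[cv2.resize(c["frame"][160:205,195:275,::-1],(800,450),interpolation=cv2.INTER_CUBIC)[:,:] for c in(q0,q4)]
for im,c in zip(a,(q0,q4)):
    for t in proj(c,fr(.4494,-.289,-1.2534,hand)): cv2.circle(im,tuple(int(x) for x in (t-[195,160]+.5)*10),4,(0,255,0),1)
cv2.imwrite("pics/g5.png",cv2.resize(np.vstack(a),(533,600)))
E
```

```text
178 [168.5505618 236.8988764]
172 [168.49418605 236.74418605]
170 [168.09411765 237.02941176]
top0 (array([ 0.44892209, -0.29029686, -1.26611725]), np.float64(18.012378692626953))
scene0 (array([ 0.44919034, -0.29342242, -1.26315263]), np.float64(108.39440155029297))
scene4 (array([ 0.44753773, -0.29499605, -1.29836525]), np.float64(107.22962951660156))
```

View pics/g5.png

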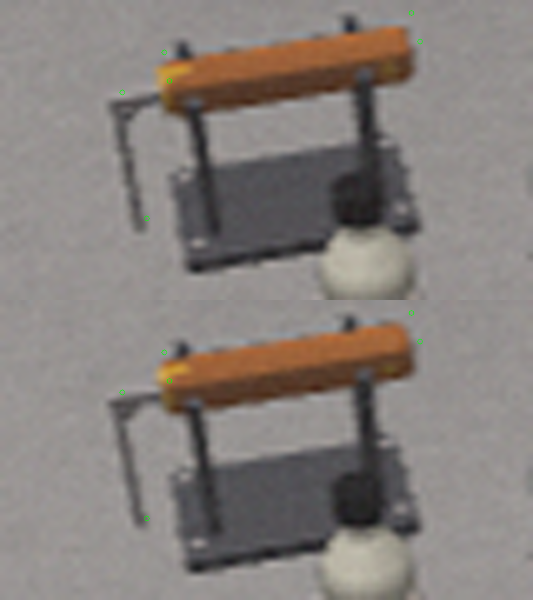

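```bash
python3 -m handwheel '[[0,0,0,0,0,0,0],[0,0,0,0,0,0,0],[0,0,0,0,0,0,0]]' 25 | tail -2; python3 -c "
from h import *
st();go(.4495,-.2895,.071,.31)"
```

```text
opening: 0.0257
gripper_force: 0.0
t 13.05 tcp [ 0.4508 -0.289   0.1778] yaw_y 0.3132 zdir [ 0.e+00  2.e-04 -1.e+00] F [-0.39  0.05  0.95] op 0.0257 gf 0.0 q [-0.67 -0.03  1.71  0.    1.47 -0.98]
shift [-1.000e-04 -1.400e-03  1.068e-01] turn [ 0.     -0.0001  0.001 ]
```

```bash
python3 -m handwheel '[[0,0,-0.0014,0.03,0,0,0],[0,0,-0.0014,0.06,0,0,0],[0,0,-0.0014,0.09,0,0,0],[0,0,-0.0014,0.1068,0,0,0],[0,0,-0.0014,0.1068,0,0,0],[0,0,-0.0014,0.1068,0,0,0]]' 25 ; python3 -m handwheel '[[1,0,0,0,0,0,0],[1,0,0,0,0,0,0],[1,0,0,0,0,0,0],[1,0,0,0,0,0,0],[1,0,0,0,0,0,0]]' 25;  python3 -m handwheel '[[1,0,0,-0.005,0,0,0],[1,0,0,-0.01,0,0,0]]' 25
```

```text
t: 13.8
tool_pos: [0.4503, -0.2901, 0.0726]
orientation: [1.847, 2.539, 0.0]
force: [0.4, 0.9, 1.2]
opening: 0.0466
gripper_force: 0.0
t: 14.42
tool_pos: [0.4495, -0.2895, 0.0712]
orientation: [1.848, 2.541, 0.0]
force: [0.1, 0.5, 0.4]
opening: 0.0022
gripper_force: 0.0
t: 14.68
tool_pos: [0.4496, -0.2896, 0.0817]
orientation: [1.848, 2.54, 0.0]
force: [0.3, 0.0, 0.2]
opening: 0.0002
gripper_force: 0.0
```

```bash
python3 - <<'E'
from h import *
p=robot.read_camera("top");q=robot.read_camera("scene")
np.save("pics/p6.npy",[p,q],allow_pickle=True)
t=robot.read_state()["tool_pos"];print(proj(p,[t]),proj(q,[t]))
a=cv2.resize(q["frame"][130:205,195:275,::-1],(640,600),interpolation=cv2.INTER_CUBIC)
cv2.imwrite("pics/g6.png",a)
E
```

```text
[[430.56524373 236.19337153]] [[236.10116384 166.85966156]]
```

View pics/g6.png

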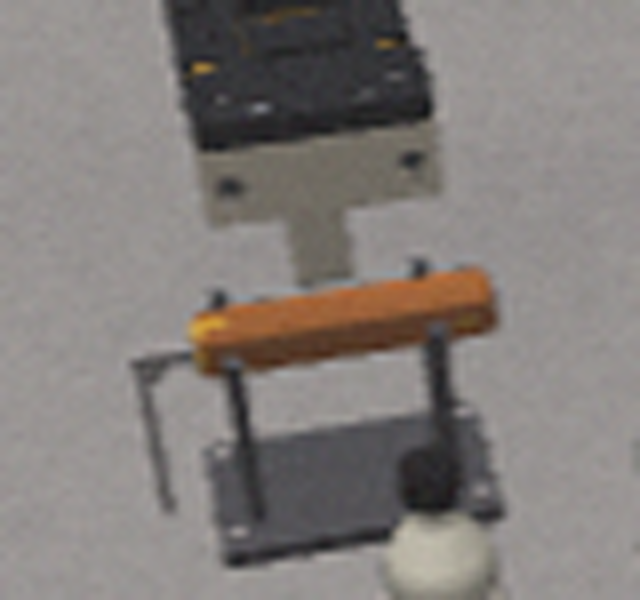

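```bash
python3 - <<'E'
from h import *
print(robot.tip_reach,[a for a in dir(robot) if a[0]!="_"])
p0,q0=np.load("pics/p.npy",allow_pickle=True)
# handle height check: the handle ridge ends seen in both cameras -> triangulate tip/handle centre
for c,n in((p0,"top"),(q0,"scene")):
    d=np.clip(c["frame"][...,0].astype(int)-c["frame"][...,2],0,255).astype(float)
    u=proj(c,[[.45,-.29,.073]])[0].astype(int);w=np.zeros_like(d);w[u[1]-18:u[1]+18,u[0]-30:u[0]+30]=1
    m=(d>50)*w; yy,xx=np.where(m);print(n,xx.mean(),yy.mean(),m.sum())
    for z in(.03,.05,.073,.09):print(z,unproj(c,np.array([xx.mean(),yy.mean()]),z).round(4))
E
```

```text
0.014 ['IKError', 'close_job', 'read_camera', 'read_state', 'regions_of', 'tip_reach']
top 428.07664233576645 237.2080291970803 274.0
0.03 [ 0.4465 -0.2947]
0.05 [ 0.4469 -0.2904]
0.073 [ 0.4474 -0.2856]
0.09 [ 0.4477 -0.282 ]
scene 237.39896373056996 168.71502590673575 193.0
0.03 [ 0.3897 -0.3038]
0.05 [ 0.4159 -0.2966]
0.073 [ 0.4459 -0.2884]
0.09 [ 0.4681 -0.2823]
```

```bash
python3 - <<'E'
from h import *
q=robot.read_camera("scene")
for z in(.0228,.0408): print(z,proj(q,[[.5085,-.0227,z],[.5085,-.013,z]]).round(1).tolist(),"obs inner tip ~ (333-338,195.6)")
# g1: tcp (.6623,-.246,.1122) opening 46
for z in(.098,.116): print(z,proj(q,[[.67,-.223,z],[.67,-.269,z]]).round(1).tolist(),"obs inner faces",(200+(540-400)/3.333,160+190/3.333),(200+(483-400)/3.333,160+170/3.333))
for z in(.0677,.0857): print(z,proj(q,[[.457,-.29,z],[.463,-.292,z]]).round(1).tolist(),"obs 235.6,165")
E
```

```text
0.0228 [[334.5, 200.8], [338.1, 200.9]] obs inner tip ~ (333-338,195.6)
0.0408 [[334.6, 195.7], [338.3, 195.8]] obs inner tip ~ (333-338,195.6)
0.098 [[246.7, 219.6], [226.7, 219.0]] obs inner faces (242.004200420042, 217.005700570057) (224.9024902490249, 211.005100510051)
0.116 [[245.8, 213.9], [225.7, 213.3]] obs inner faces (242.004200420042, 217.005700570057) (224.9024902490249, 211.005100510051)
0.0677 [[236.3, 172.7], [235.1, 174.1]] obs 235.6,165
0.0857 [[235.5, 167.4], [234.3, 168.7]] obs 235.6,165
```

The fingertips sit about 17 mm higher than the tool numbers say, both over the bin and over the handle, so I'll correct the height and regrasp deeper.

```bash
python3 -m handwheel '[[0,0,0,-0.02,0,0,0],[0,0,0,-0.02,0,0,0],[0,0,0,-0.02,0,0,0],[0,0,0,-0.02,0,0,0],[0,0,0,-0.02,0,0,0],[0,0,0,0,0,0,0],[0,0,0,0.015,0,0,0],[0,0,0,0.0255,0,0,0],[0,0,0,0.0255,0,0,0],[0,0,0,0.0255,0,0,0]]' 25 ; python3 -m handwheel '[[1,0,0,0,0,0,0],[1,0,0,0,0,0,0],[1,0,0,0,0,0,0],[1,0,0,0,0,0,0],[1,0,0,0,0,0,0]]' 20
```

```text
t: 16.08
tool_pos: [0.4499, -0.2897, 0.0562]
orientation: [1.847, 2.54, 0.0]
force: [-0.1, 0.3, -0.0]
opening: 0.0471
gripper_force: 0.0
t: 16.7
tool_pos: [0.4497, -0.2896, 0.056]
orientation: [1.848, 2.54, 0.0]
force: [-0.4, -0.3, 2.2]
opening: 0.02
gripper_force: 20.0
```

```bash
python3 -m handwheel '[[1,0,0,0,0,0,0],[1,0,0,0,0,0,0],[1,0,0,-0.02,0,0,0],[1,0,0,-0.05,0,0,0],[1,0,0,-0.09,0,0,0],[1,0,0,-0.115,0,0,0],[1,0,0,-0.115,0,0,0]]' 55; python3 - <<'E'
from h import *
st();s=robot.read_state();T=s["tool_pos"]
A=R.from_rotvec(s["orientation"]).as_matrix();ya=np.arctan2(A[1,1],A[0,1])-np.pi/2
q=robot.read_camera("scene");np.save("pics/q7.npy",[q],allow_pickle=True)
g=T+[0,0,.017]
u=[int(v) for v in proj(q,[g])[0]]
b=cv2.resize(q["frame"][u[1]-35:u[1]+55,u[0]-60:u[0]+60,::-1],(800,600),interpolation=cv2.INTER_CUBIC)
tip=proj(q,fr(g[0],g[1],ya,[[.064,0,-.066],[.064,0,0],[.045,0,0],[-.055,0,0]])+[0,0,g[2]]);print(tip)
for t in tip: cv2.circle(b,tuple(int(x) for x in (t-[u[0]-60,u[1]-35]+.5)*6.667),4,(0,255,0),1)
cv2.imwrite("pics/g7.png",b)
E
```

```text
t: 17.58
tool_pos: [0.4506, -0.2904, 0.1727]
orientation: [1.845, 2.537, 0.0]
force: [-0.5, 0.2, -1.4]
opening: 0.0194
gripper_force: 55.0
t 17.57 tcp [ 0.4506 -0.2904  0.1727] yaw_y 0.3132 zdir [ 0.0034 -0.0024 -1.    ] F [-0.51  0.22 -1.39] op 0.0194 gf 55.0 q [-0.67 -0.03  1.71  0.    1.45 -0.98]
[[209.15447383 158.06827538]
 [204.91856436 136.5604983 ]
 [212.66577981 135.49568347]
 [252.44525052 130.00553619]]
```

View pics/g7.png

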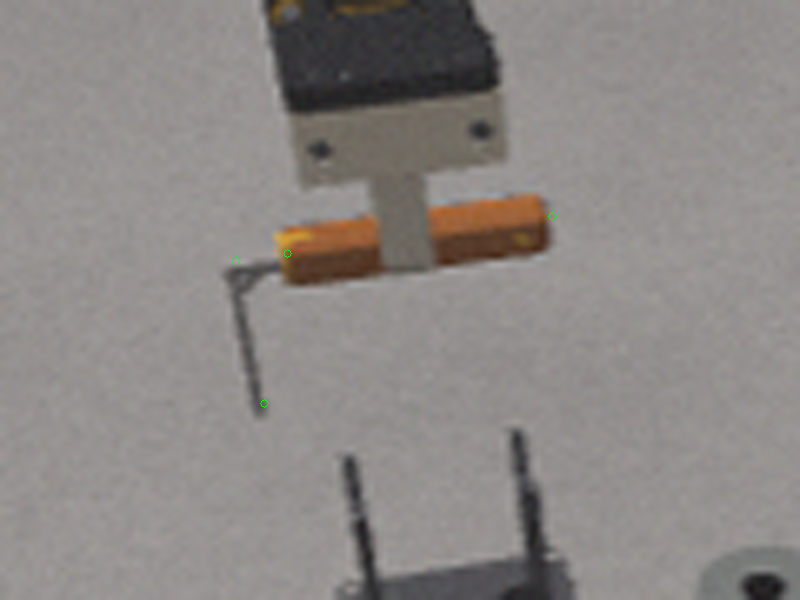

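```bash
cat >> h.py <<'E'
PL=(.527,.160,-.1245)
def blade(lx,ly,tz,pl=PL):
    """move so that the blade tip is at plate-local lx,ly and height tz"""
    P=fr(*pl,[[lx,ly+.064,0]])[0];print("tcp target",P.round(4),end=" ");go(P[0],P[1],tz+.049,pl[2])
E
python3 -c "
from h import *
blade(.02,.072,.124)"
```

```text
tcp target [0.5637 0.2925 0.    ] shift [ 0.5188  0.2878 -0.0025] turn [0.0003 0.0002 0.1393]
```

```bash
python3 -m handwheel '[[1,0.05,0.028,-0.002,0,0,0.014],[1,0.1,0.056,-0.002,0,0,0.028],[1,0.15,0.084,-0.002,0,0,0.042],[1,0.2,0.112,-0.002,0,0,0.056],[1,0.25,0.14,-0.002,0,0,0.07],[1,0.3,0.168,-0.002,0,0,0.084],[1,0.35,0.196,-0.002,0,0,0.098],[1,0.4,0.224,-0.002,0,0,0.112],[1,0.45,0.252,-0.002,0,0,0.126],[1,0.5,0.278,-0.002,0,0,0.1393],[1,0.5188,0.2878,-0.002,0,0,0.1393],[1,0.5188,0.2878,-0.002,0,0,0.1393],[1,0.5188,0.2878,-0.002,0,0,0.1393]]'; python3 -c "
from h import *
st();blade(.02,.072,.075)"
```

```text
t: 19.25
tool_pos: [0.5627, 0.2916, 0.171]
orientation: [-2.355, -2.079, 0.004]
force: [-0.4, 0.5, -1.5]
opening: 0.0193
gripper_force: 55.0
t 19.25 tcp [0.5627 0.2916 0.171 ] yaw_y -0.1247 zdir [-0.0022 -0.0015 -1.    ] F [-0.41  0.49 -1.54] op 0.0193 gf 55.0 q [ 0.4   0.24  1.43 -0.    1.47  0.52]
tcp target [0.5637 0.2925 0.    ] shift [0.0011 0.001  0.047 ] turn [-0.0006  0.0006 -0.0001]
```

```bash
python3 -m handwheel '[[1,0.001,0.0005,0.025,0,0,0],[1,0.001,0.0005,0.047,0,0,0],[1,0.001,0.0005,0.06,0,0,0],[1,0.001,0.0005,0.068,0,0,0],[1,0.001,0.0005,0.074,0,0,0],[1,0.001,0.0005,0.076,0,0,0]]'; python3 -c "
from h import *
st();blade(.02,.072,.034)"
```

```text
t: 20.0
tool_pos: [0.5644, 0.2937, 0.097]
orientation: [2.355, 2.079, 0.001]
force: [-0.1, -0.7, -0.8]
opening: 0.0198
gripper_force: 55.0
t 20.0 tcp [0.5644 0.2937 0.097 ] yaw_y -0.1245 zdir [ 7.e-04  3.e-04 -1.e+00] F [-0.06 -0.74 -0.84] op 0.0198 gf 55.0 q [ 0.4   0.3   1.5  -0.    1.34  0.52]
tcp target [0.5637 0.2925 0.    ] shift [-0.0013 -0.0005  0.014 ] turn [ 0.0002 -0.0001 -0.    ]
```

```bash
python3 -m handwheel '[[1,0,0,0.003,0,0,0],[1,0,0,0.006,0,0,0],[1,0,0,0.006,0,0,0]]'; python3 -m handwheel '[[1,0,0,0.004,0,0,0],[1,0,0,0.008,0,0,0],[1,0,0,0.008,0,0,0]]'; python3 -c "
from h import *
st();print(robot.read_state()['wrist_torque'])"
```

```text
t: 20.38
tool_pos: [0.564, 0.2936, 0.0906]
orientation: [2.355, 2.079, -0.0]
force: [0.3, 0.4, -0.5]
opening: 0.0195
gripper_force: 55.0
t: 20.75
tool_pos: [0.5637, 0.2934, 0.0821]
orientation: [-2.355, -2.079, 0.001]
force: [-0.3, 0.6, -1.5]
opening: 0.0196
gripper_force: 55.0
t 20.75 tcp [0.5637 0.2934 0.0821] yaw_y -0.1245 zdir [-8.e-04 -4.e-04 -1.e+00] F [-0.35  0.64 -1.54] op 0.0196 gf 55.0 q [ 0.4   0.31  1.51 -0.    1.32  0.52]
[-0.04169211  0.0960101  -0.02355653]
```

```bash
python3 -m handwheel '[[1,-0.01,0,0,0,0,0],[1,-0.02,0,0,0,0,0],[1,-0.032,0,0,0,0,0],[1,-0.044,0,0,0,0,0],[1,-0.056,0,0,0,0,0],[1,-0.068,0,0,0,0,0],[1,-0.08,0,0,0,0,0],[1,-0.092,0,0,0,0,0],[1,-0.104,0,0,0,0,0],[1,-0.116,0,0,0,0,0]]'; python3 -c "
from h import *
st();blade(.02,-.108,.033)"
```

```text
t: 22.0
tool_pos: [0.5497, 0.1778, 0.0828]
orientation: [2.355, 2.079, 0.0]
force: [-0.2, 0.1, -0.9]
opening: 0.0192
gripper_force: 55.0
t 22.0 tcp [0.5497 0.1778 0.0828] yaw_y -0.1245 zdir [ 3.e-04  0.e+00 -1.e+00] F [-0.21  0.07 -0.95] op 0.0192 gf 55.0 q [ 0.22  0.16  1.68 -0.    1.29  0.35]
tcp target [0.5414 0.1139 0.    ] shift [-0.0645 -0.0003  0.0008] turn [ 0.0001 -0.      0.    ]
```

```bash
python3 -m handwheel '[[1,-0.006,0,0,0,0,0],[1,-0.012,0,0,0,0,0],[1,-0.018,0,0,0,0,0],[1,-0.024,0,0,0,0,0],[1,-0.03,0,0,0,0,0],[1,-0.036,0,0,0,0,0],[1,-0.042,0,0,0,0,0],[1,-0.048,0,0,0,0,0],[1,-0.054,0,0,0,0,0],[1,-0.06,0,0,0,0,0],[1,-0.0645,0,0,0,0,0],[1,-0.0645,0,0,0,0,0],[1,-0.0645,0,0,0,0,0]]'; python3 -c "
from h import *
st();blade(.02,-.108,.09)"
```

```text
t: 23.62
tool_pos: [0.5418, 0.1146, 0.0828]
orientation: [2.355, 2.079, 0.001]
force: [-0.4, 0.2, -2.0]
opening: 0.0193
gripper_force: 55.0
t 23.62 tcp [0.5418 0.1146 0.0828] yaw_y -0.1245 zdir [ 3.e-04  1.e-04 -1.e+00] F [-0.39  0.17 -1.97] op 0.0193 gf 55.0 q [0.12 0.1  1.75 0.   1.29 0.24]
tcp target [0.5414 0.1139 0.    ] shift [-0.0008 -0.0003 -0.0562] turn [ 0.0001 -0.0001 -0.    ]
```

```bash
python3 -m handwheel '[[1,0,0,-0.03,0,0,0],[1,0,0,-0.056,0,0,0],[1,0.05,-0.02,-0.056,0,0,0],[1,0.107,-0.04,-0.056,0,0,0],[1,0.107,-0.04,-0.056,0,0,0],[1,0.107,-0.04,-0.056,0,0,0]]'; python3 - <<'E'
from h import *
st();blade(-.02,-.002,.034)
p=robot.read_camera("top");q=robot.read_camera("scene")
np.save("pics/p8.npy",[p,q],allow_pickle=True)
p0,q0=np.load("pics/p.npy",allow_pickle=True)
y=np.arange(-.16,.092,.006)
for n,c in(("top",p),("scene",q)):
  for sx in(-.02,.02):
    uv=proj(c,fr(*PL,np.c_[np.full(y.size,sx),y,np.where(y>-.095,.038,.006)])).astype(np.float32)
    if n=="scene": uv+=np.float32([-1,1.4])
    g=cv2.remap(cv2.cvtColor(c["frame"],cv2.COLOR_RGB2GRAY),uv[None,:,0],uv[None,:,1],cv2.INTER_LINEAR)[0]
    print(n,sx,[(round(a*1000),int(b)) for a,b in zip(y,g)])
E
```

```text
t: 24.38
tool_pos: [0.5152, 0.2257, 0.1387]
orientation: [2.354, 2.08, -0.0]
force: [0.4, 0.1, -1.2]
opening: 0.0194
gripper_force: 55.0
t 24.38 tcp [0.5152 0.2257 0.1387] yaw_y -0.1231 zdir [ 2.e-04 -5.e-04 -1.e+00] F [ 0.43  0.06 -1.18] op 0.0194 gf 55.0 q [ 0.32  0.07  1.68 -0.    1.39  0.45]
tcp target [0.5149 0.224  0.    ] shift [-0.0017 -0.0001  0.0557] turn [0.0001 0.0002 0.0004]
top -0.02 [(-160, 89), (-154, 93), (-148, 93), (-142, 91), (-136, 92), (-130, 92), (-124, 92), (-118, 92), (-112, 90), (-106, 92), (-100, 89), (-94, 75), (-88, 68), (-82, 68), (-76, 69), (-70, 69), (-64, 68), (-58, 85), (-52, 109), (-46, 75), (-40, 108), (-34, 77), (-28, 66), (-22, 69), (-16, 64), (-10, 65), (-4, 63), (2, 64), (8, 59), (14, 69), (20, 121), (26, 136), (32, 136), (38, 127), (44, 122), (50, 126), (56, 110), (62, 95), (68, 95), (74, 95), (80, 79), (86, 83)]
top 0.02 [(-160, 91), (-154, 92), (-148, 94), (-142, 92), (-136, 91), (-130, 90), (-124, 97), (-118, 141), (-112, 162), (-106, 142), (-100, 122), (-94, 72), (-88, 66), (-82, 68), (-76, 69), (-70, 68), (-64, 67), (-58, 68), (-52, 66), 
[... 533 characters left out ...]
), (-16, 188), (-10, 185), (-4, 187), (2, 188), (8, 189), (14, 189), (20, 190), (26, 189), (32, 194), (38, 194), (44, 193), (50, 194), (56, 193), (62, 195), (68, 196), (74, 198), (80, 195), (86, 111)]
scene 0.02 [(-160, 60), (-154, 60), (-148, 56), (-142, 61), (-136, 57), (-130, 58), (-124, 68), (-118, 82), (-112, 160), (-106, 122), (-100, 85), (-94, 183), (-88, 190), (-82, 189), (-76, 187), (-70, 189), (-64, 187), (-58, 184), (-52, 129), (-46, 159), (-40, 137), (-34, 139), (-28, 133), (-22, 136), (-16, 133), (-10, 140), (-4, 132), (2, 137), (8, 130), (14, 142), (20, 145), (26, 135), (32, 133), (38, 149), (44, 141), (50, 137), (56, 155), (62, 156), (68, 190), (74, 196), (80, 194), (86, 198)]
```

Slot 2 is now empty and bright pieces lie in the bin at plate y ≈ −112 mm. Slot 1 is next.

```bash
python3 -m handwheel '[[1,-0.0017,0,0.025,0,0,0],[1,-0.0017,0,0.038,0,0,0],[1,-0.0017,0,0.042,0,0,0],[1,-0.0017,0,0.042,0,0,0]]'; python3 -m handwheel '[[1,0,0,0.004,0,0,0],[1,0,0,0.008,0,0,0],[1,0,0,0.012,0,0,0],[1,0,0,0.0145,0,0,0],[1,0,0,0.0145,0,0,0]]'; python3 -c "
from h import *
st();blade(-.02,-.108,.033)"
```

```text
t: 24.98
tool_pos: [0.5153, 0.2237, 0.0969]
orientation: [2.356, 2.078, 0.0]
force: [-0.3, 0.6, -0.6]
opening: 0.019
gripper_force: 55.0
t: 25.6
tool_pos: [0.5149, 0.224, 0.0819]
orientation: [-2.355, -2.079, 0.0]
force: [-0.4, 0.5, -2.0]
opening: 0.0194
gripper_force: 55.0
t 25.6 tcp [0.5149 0.224  0.0819] yaw_y -0.1245 zdir [-3.e-04 -2.e-04 -1.e+00] F [-0.38  0.47 -2.03] op 0.0194 gf 55.0 q [ 0.32  0.12  1.73 -0.    1.29  0.44]
tcp target [0.5017 0.1188 0.    ] shift [-0.106 -0.    -0.   ] turn [-0.0001  0.0001  0.    ]
```

```bash
python3 -m handwheel '[[1,-0.01,0,0,0,0,0],[1,-0.02,0,0,0,0,0],[1,-0.03,0,0,0,0,0],[1,-0.038,0,0,0,0,0],[1,-0.044,0,0,0,0,0],[1,-0.05,0,0,0,0,0],[1,-0.056,0,0,0,0,0],[1,-0.062,0,0,0,0,0],[1,-0.068,0,0,0,0,0],[1,-0.074,0,0,0,0,0],[1,-0.08,0,0,0,0,0],[1,-0.086,0,0,0,0,0],[1,-0.092,0,0,0,0,0],[1,-0.098,0,0,0,0,0],[1,-0.106,0,0,0,0,0],[1,-0.106,0,0,0,0,0],[1,-0.106,0,0,0,0,0]]'; python3 -m handwheel '[[1,0,0,-0.03,0,0,0],[1,0,0,-0.06,0,0,0],[1,0,0,-0.09,0,0,0],[1,0,0,-0.09,0,0,0]]';python3 -c "
from h import *
st();go(.4503,-.2902,.172,.3132)"
```

```text
t: 27.72
tool_pos: [0.502, 0.1188, 0.0823]
orientation: [2.356, 2.079, 0.001]
force: [0.3, -0.2, -0.8]
opening: 0.0197
gripper_force: 55.0
t: 28.22
tool_pos: [0.5039, 0.1193, 0.1752]
orientation: [2.353, 2.077, 0.008]
force: [0.2, -0.4, -1.0]
opening: 0.0193
gripper_force: 55.0
t 28.23 tcp [0.5039 0.1193 0.1752] yaw_y -0.1242 zdir [ 5.8e-03  9.0e-04 -1.0e+00] F [ 0.23 -0.43 -1.02] op 0.0193 gf 55.0 q [ 0.13 -0.08  1.76  0.    1.46  0.26]
shift [-0.413  -0.0025  0.0026] turn [ 1.900e-03 -1.000e-04 -1.392e-01]
```

```bash
python3 -m handwheel '[[1,-0.04,0,0.002,0,0,-0.014],[1,-0.085,0,0.002,0,0,-0.028],[1,-0.13,0,0.002,0,0,-0.042],[1,-0.175,-0.001,0.002,0,0,-0.056],[1,-0.22,-0.001,0.002,0,0,-0.07],[1,-0.265,-0.001,0.002,0,0,-0.084],[1,-0.31,-0.002,0.002,0,0,-0.098],[1,-0.355,-0.002,0.002,0,0,-0.112],[1,-0.395,-0.002,0.002,0,0,-0.126],[1,-0.413,-0.0025,0.002,0,0,-0.1392],[1,-0.413,-0.0025,0.002,0,0,-0.1392],[1,-0.413,-0.0025,0.002,0,0,-0.1392],[1,-0.413,-0.0025,0.002,0,0,-0.1392]]'; python3 - <<'E'
from h import *
st();go(.4500,-.2898,.0565,.3132)
p=robot.read_camera("top");q=robot.read_camera("scene")
np.save("pics/p9.npy",[p,q],allow_pickle=True)
y=np.arange(-.16,.092,.006)
for sx in(-.02,.02):
    uv=proj(p,fr(*PL,np.c_[np.full(y.size,sx),y,np.where(y>-.095,.038,.006)])).astype(np.float32)
    g=cv2.remap(cv2.cvtColor(p["frame"],cv2.COLOR_RGB2GRAY),uv[None,:,0],uv[None,:,1],cv2.INTER_LINEAR)[0]
    print(sx,[(round(a*1000),int(b)) for a,b in zip(y,g)])
for c in (p,q):
    u=proj(c,[[.51,.0,.01]])[0].astype(int)
    print("bin",polyfit(c,redmask(c,u),binhull(c),[.51,.027,-1.696]))
E
```

```text
t: 29.85
tool_pos: [0.4484, -0.2896, 0.1699]
orientation: [-1.847, -2.541, -0.001]
force: [-0.6, 0.3, -0.8]
opening: 0.0194
gripper_force: 55.0
t 29.85 tcp [ 0.4484 -0.2896  0.1699] yaw_y 0.3135 zdir [ 1.e-04  5.e-04 -1.e+00] F [-0.61  0.3  -0.78] op 0.0194 gf 55.0 q [-0.67 -0.03  1.72  0.    1.45 -0.98]
shift [-0.0008  0.0014  0.1134] turn [ 0.0001 -0.0002  0.0001]
-0.02 [(-160, 89), (-154, 94), (-148, 94), (-142, 93), (-136, 94), (-130, 94), (-124, 119), (-118, 139), (-112, 142), (-106, 134), (-100, 98), (-94, 74), (-88, 69), (-82, 70), (-76, 70), (-70, 69), (-64, 67), (-58, 68), (-52, 66), (-46, 66), (-40, 67), (-34, 69), (-28, 66), (-22, 67), (-16, 67), (-10, 66), (-4, 65), (2, 65), (8, 64), (14, 67), (20, 66), (26, 63), (32, 56), (38, 58), (44, 68), (50, 66), (56, 59), (62, 59), (68, 62), (74, 62), (80, 62), (86, 62)]
0.02 [(-160, 91), (-154, 93), (-148, 94), (-142, 94), (-136, 92), (-130, 92), (-124, 97), (-118, 141), (-112, 165), (-106, 144), (-100, 124), (-94, 73), (-88, 67), (-82, 68), (-76, 69), (-70, 68), (-64, 68), (-58, 69), (-52, 68), (-46, 71), (-40, 65), (-34, 67), (-28, 68), (-22, 65), (-16, 65), (-10, 66), (-4, 66), (2, 66), (8, 66), (14, 66), (20, 65), (26, 66), (32, 64), (38, 64), (44, 63), (50, 65), (56, 63), (62, 62), (68, 62), (74, 62), (80, 62), (86, 62)]
bin (array([ 0.51175194,  0.02561372, -1.70512686]), np.float64(89.73674774169922))
bin (array([ 0.51282956,  0.02410219, -1.67739768]), np.float64(116.8012924194336))
```

```bash
python3 - <<'E'
from h import *
p,q=np.load("pics/p9.npy",allow_pickle=True)
for n,c,o in(("top",p,[0,0]),("scene",q,[-1,1.4])):
    print(n,"rows: local y -164..-94, cols local x -44..44 ; green channel")
    for y in np.arange(-.164,-.093,.004):
        x=np.arange(-.044,.045,.004);uv=(proj(c,fr(*PL,np.c_[x,np.full(x.size,y),np.full(x.size,.008)]))+o).astype(np.float32)
        g=cv2.remap(c["frame"][...,1],uv[None,:,0],uv[None,:,1],cv2.INTER_LINEAR)[0]
        print(round(y*1000),*["%3d"%v for v in g])
E
```

```text
top rows: local y -164..-94, cols local x -44..44 ; green channel
-164  69  48  44  47  49  47  48  46  45  47  49  46  46  46  44  48  48  45  46  47  44  44  48
-160  71  51  49  46  47  48  46  48  47  47  46  49  49  48  49  49  47  46  48  48  45  46  50
-156  73  50  48  49  51  50  50  48  49  46  47  50  50  52  51  51  51  49  50  50  49  48  48
-152  75  52  50  49  48  50  50  50  49  49  49  51  50  48  50  49  48  53  48  50  48  47  46
-148  73  50  49  50  46  48  50  50  52  49  48  50  51  50  49  49  50  50  49  46  48  51  48
-144  70  51  51  50  51  49  50  49  50  51  49  50  48  50  49  48  51  47  50  49  51  49  47
-140  73  49  49  49  49  51  49  48  48  49  47  48  48  50  48  48  50  48  45  50  49  47  48
-136  74  53  49  49  49  48  51  50  50  50  47  47  48  49  52  50  47  48  48  48  46  47  41
-132  73  51  52  50  50  50  48  52  53  48  49  49  49  50  49  51  49  49  49  51  52  46  48
-128  70  48  50  48  51  55  61  56  51  49  47  50  49  49  50  50  46  48  50  49  48  47  44
-124  68  46  49  53  70  88  96  83  62  53  50  49  51  52  55
[... 1823 characters left out ...]
39  36  35  35  39  31
-120  34  33  61 136 154 152 146  96  63  30  34  34  32  49 109 108  54  31  40  36  37  35  39
-116  35  40  96 157 153 152 147 118  80  49  38  36  30 135 160 157 128  68  34  37  40  38  38
-112  30  32  95 146 153 154 150 123  77  51  38  34  62 160 159 157 158 140  66  37  32  37  37
-108  37  35  74 125 147 153 129  94  55  37  40  43  78 144 150 150 149 128  76  39  31  32  35
-104  34  32  24  66  80  84  60  41  31  80 117 119 129 128 112 104  99  83  54  36  36  34  34
-100  48  63  60  42  35  29  50  44  57 139 155 154 156 135 101  85  84  53  44  42  38  33  35
-96 162 149 115  95  94 110 167 160 163 180 178 187 186 120 102  94  94  85  94  88  87  38  34
```

All three pieces are out, but the lug seems to bridge the bin's front wall and the lump (centre about z 22 mm, y −100). I'll nudge it sideways off the lump with the blade.

```bash
python3 - <<'E'
from h import *
blade(.0365,-.1015,.120)
E
```

```text
tcp target [0.5586 0.1183 0.    ] shift [0.3542 0.2307 0.0013] turn [ 1.000e-04 -0.000e+00  1.395e-01]
```

```bash
python3 -m handwheel '[[1,0.035,0.023,0,0,0,0.015],[1,0.07,0.046,0,0,0,0.03],[1,0.115,0.075,0,0,0,0.045],[1,0.16,0.104,0,0,0,0.06],[1,0.205,0.134,0,0,0,0.075],[1,0.25,0.163,0,0,0,0.09],[1,0.295,0.192,0,0,0,0.105],[1,0.33,0.215,0,0,0,0.12],[1,0.3542,0.2307,0,0,0,0.1395],[1,0.3542,0.2307,0,0,0,0.1395],[1,0.3542,0.2307,0.03,0,0,0.1395],[1,0.3542,0.2307,0.06,0,0,0.1395],[1,0.3542,0.2307,0.06,0,0,0.1395],[1,0.3542,0.2307,0.06,0,0,0.1395]]'; python3 - <<'E'
from h import *
st();blade(.0365,-.1015,.016)
q=robot.read_camera("scene");p=robot.read_camera("top")
for n,c,o in(("scene",q,[-1,1.4]),("top",p,[0,0])):
    print(n)
    for y in np.arange(-.128,-.085,.004):
        x=np.arange(-.044,.045,.004);uv=(proj(c,fr(*PL,np.c_[x,np.full(x.size,y),np.full(x.size,.020)]))+o).astype(np.float32)
        g=cv2.remap(c["frame"][...,1],uv[None,:,0],uv[None,:,1],cv2.INTER_LINEAR)[0]
        print(round(y*1000),*["%3d"%v for v in g])
E
```

```text
t: 31.7
tool_pos: [0.5592, 0.1169, 0.1116]
orientation: [2.356, 2.077, 0.002]
force: [0.7, -0.4, 0.3]
opening: 0.0192
gripper_force: 55.0
t 31.7 tcp [0.5592 0.1169 0.1116] yaw_y -0.1255 zdir [ 0.0015  0.     -1.    ] F [ 0.71 -0.35  0.29] op 0.0192 gf 55.0 q [ 0.12  0.12  1.68 -0.    1.34  0.24]
tcp target [0.5586 0.1183 0.    ] shift [ 0.0012 -0.0009  0.0466] turn [ 0.0005 -0.0001 -0.0003]
scene
-128  36  35  36  34  34  35  34  34  35  33  32  35  38  38  38  35  36  35  35  35  35  35  34
-124  41  34  34  37  34  33  41  74 100  88  56  35  32  36  39  37  32  33  33  36  37  33  32
-120  78  38  37  37  33  33 101 141 151 146 111  67  41  33  34  30  36  73  94  58  34  34  33
-116  93  43  32  30  36  43 146 155 150 153 134  92  59  41  35  32  96 145 155 126  67  37  38
-112  47  36  33  33  31  53 140 158 153 155 148  95  60  38  32  28 142 160 159 159 153  75  38
-108  67  59  60  59  53  63 111 138 146 150 119  71  41  34  36  32 149 152 154 152 149  92  47
-104  83  69  73  72  73  75  77  83  90  83  51  37  48 102 108 113 134 120 111 107  96  64  39
-100  87  49  37  41 
[... 731 characters left out ...]
 138  99  53  48  44  49
-112  74  47  49  74 117 136 139 130 103  59  49  48  51  81 135 158 159 153 114  55  48  46  54
-108  73  49  47  59  92 118 124 116  82  55  47  46  48  76 120 143 145 140 100  52  46  46  57
-104  75  51  45  51  62  76  84  77  57  49  47  45  44  63 101 118 116 113  90  54  47  48  62
-100  81  55  51  50  50  54  53  54  51  52  55  55  51  66 100 114 117 115  95  65  51  61  76
-96 103  95  90  87  74  58  55  61  76  89  89  91  92  94  97  90  87  90  95  91  84  99 109
-92 152 152 152 149 115  73  64  78 127 148 148 151 154 154 126  85  68  74 119 149 137 131 133
-88 171 171 172 168 135  79  65  86 147 170 173 176 174 170 147  92  67  74 131 168 153 137 139
```

```bash
python3 -m handwheel '[[1,0.0005,-0.0005,0.015,0,0,0],[1,0.0005,-0.0005,0.03,0,0,0],[1,0.0005,-0.0005,0.04,0,0,0],[1,0.0005,-0.0005,0.0465,0,0,0],[1,0.0005,-0.0005,0.0465,0,0,0],[1,0.0005,-0.0005,0.0465,0,0,0]]'; python3 -c "
from h import *
st();blade(.013,-.1015,.016)"
```

```text
t: 32.55
tool_pos: [0.5585, 0.118, 0.0642]
orientation: [2.356, 2.078, 0.001]
force: [1.4, -0.9, -0.2]
opening: 0.0196
gripper_force: 55.0
t 32.55 tcp [0.5585 0.118  0.0642] yaw_y -0.1255 zdir [ 7.e-04  2.e-04 -1.e+00] F [ 1.45 -0.93 -0.16] op 0.0196 gf 55.0 q [0.12 0.16 1.72 0.   1.26 0.24]
tcp target [0.5352 0.1212 0.    ] shift [ 0.0003 -0.0235 -0.0008] turn [ 0.0002 -0.0001 -0.0003]
```

```bash
python3 -m handwheel '[[1,0,-0.004,0,0,0,0],[1,0,-0.008,0,0,0,0],[1,0,-0.012,0,0,0,0],[1,0,-0.016,0,0,0,0],[1,0,-0.02,0,0,0,0],[1,0,-0.0235,0,0,0,0],[1,0,-0.0235,0,0,0,0]]'; python3 -m handwheel '[[1,0,0.003,-0.02,0,0,0],[1,0,0.003,-0.06,0,0,0],[1,0,0.003,-0.11,0,0,0],[1,0.06,0.003,-0.11,0,0,0],[1,0.12,0.003,-0.11,0,0,0],[1,0.12,0.003,-0.11,0,0,0]]'; python3 - <<'E'
from h import *
st()
q=robot.read_camera("scene");p=robot.read_camera("top")
np.save("pics/p10.npy",[p,q],allow_pickle=True)
for n,c,o in(("scene",q,[-1,1.4]),("top",p,[0,0])):
    print(n)
    for y in np.arange(-.132,-.085,.004):
        x=np.arange(-.044,.045,.004);uv=(proj(c,fr(*PL,np.c_[x,np.full(x.size,y),np.full(x.size,.008)]))+o).astype(np.float32)
        g=cv2.remap(c["frame"][...,1],uv[None,:,0],uv[None,:,1],cv2.INTER_LINEAR)[0]
        print(round(y*1000),*["%3d"%v for v in g])
E
```

```text
t: 33.42
tool_pos: [0.5347, 0.1208, 0.0639]
orientation: [2.356, 2.078, 0.0]
force: [1.6, -0.9, 5.0]
opening: 0.0194
gripper_force: 55.0
t: 34.17
tool_pos: [0.5508, 0.2433, 0.1717]
orientation: [-2.349, -2.081, 0.004]
force: [-0.5, -2.2, -1.5]
opening: 0.0194
gripper_force: 55.0
t 34.17 tcp [0.5508 0.2433 0.1717] yaw_y -0.1212 zdir [-4.1e-03  8.0e-04 -1.0e+00] F [-0.48 -2.23 -1.5 ] op 0.0194 gf 55.0 q [0.33 0.16 1.52 0.   1.47 0.45]
scene
-132  36  36  35  36  32  37  35  33  34  34  34  35  38  37  35  34  35  35  33  36  36  37  36
-128  38  33  36  31  42  34  34  34  36  38  37  38  40  38  35  37  35  38  33  35  39  36  35
-124  37  37  39  58 120 125  91  45  37  36  34  37  32  51  61  45  33  36  37  37  33  39  37
-120  34  32  62 137 154 154 146  97  60  39  38  33  42 135 149 115  58  36  36  36  39  33  36
-116  35  44  99 157 154 154 149 120  82  52  35  35  82 162 161 157 131  69  36  33  33  36  40
-112  35  38 100 147 155 156 153 126  77  50  36  37  83 161 160 161 160 130  55  35  35  35  38
-108  37  32  70 125 148 153 130  92  55  40  37  34  70 142 162 161 144  9
[... 968 characters left out ...]
 144  95  52  49  46  46
-112  76  48  50  79 121 135 139 137 108  62  46  51  54  97 146 161 160 146  99  56  50  46  50
-108  75  49  49  65 100 124 132 125  91  56  48  50  53  84 131 154 152 128  85  52  48  47  56
-104  74  49  48  52  69  90  97  87  64  49  50  48  50  69 100 126 117  92  61  48  49  48  59
-100  78  50  52  50  53  58  58  53  50  50  50  53  67  88 101 111  98  69  52  50  52  51  61
-96  97  82  79  77  67  55  53  54  68  76  80  86  94 114 114 112  98  77  67  76  75  79  87
-92 146 143 141 136 109  73  63  75 114 135 139 143 146 145 132  94  78  75 109 136 138 138 146
-88 174 174 171 171 132  81  66  87 144 173 172 173 173 173 149  96  70  75 124 166 171 173 175
```

```bash
cat > lug.py <<'E'
from h import *
from scipy.optimize import differential_evolution
import sys
p3,q3=np.load("pics/p3.npy",allow_pickle=True);P,Q=np.load(sys.argv[1],allow_pickle=True)
views=[]
S=4
for c,c0,o in((P,p3,np.array([0,0])),(Q,q3,np.array([-1,1.4]))):
    loc=np.array([(x,y,z) for x in(-.01,.045) for y in(-.14,-.085) for z in(0,.03)])
    uv=proj(c,fr(*PL,loc))+o;a=np.floor(uv.min(0)).astype(int)-1;b=np.ceil(uv.max(0)).astype(int)+2
    d=np.abs(c["frame"][a[1]:b[1],a[0]:b[0],1].astype(float)-c0["frame"][a[1]:b[1],a[0]:b[0],1])
    pl=np.array([(x,y,z) for x in(-.055,.055) for y in(-.094,.095) for z in(.022,.05)])
    m=np.zeros(((b-a)[::-1]*S),np.uint8)
    cv2.fillConvexPoly(m,np.round(((cv2.convexHull((proj(c,fr(*PL,pl))+o).astype(np.float32))[:,0]-a+.5)*S)).astype(np.int32),1)
    occ=cv2.resize(m.astype(np.float32),d.shape[::-1],interpolation=cv2.INTER_AREA)
    views.append((c,o,a,np.clip(d/60,0,1),occ))
th=np.linspace(0,2*np.pi,20,endpoint=False)
def lump(x,y): return np.array([(x+.0105*np.cos(t),y+.0105*np.sin(t),z) for t in th for z in(.003,.011)])
BX=np.array([(i,j,k) for i in(-.0095,.0095) for j in(-.007,.007) for k in(-.004,.004)])
def lugp(v): return R.from_euler("ZXY",[v[5],v[6],v[7]]).apply(BX)+[v[2],v[3],v[4]]
def cost(v):
    s=0
    L=lugp(v);
    for c,o,a,d,occ in views:
        m=np.zeros((d.shape[0]*S,d.shape[1]*S),np.uint8)
        for pts in(lump(v[0],v[1]),L):
            h=cv2.convexHull((proj(c,fr(*PL,pts))+o).astype(np.float32))[:,0]
            cv2.fillConvexPoly(m,np.round((h-a+.5)*S).astype(np.int32),1)
        e=cv2.GaussianBlur(cv2.resize(m.astype(np.float32),d.shape[::-1],interpolation=cv2.INTER_AREA),(0,0),.6)
        s+=(((e-d)*(1-occ))**2).sum()
    return s+1e3*max(0,.003-L[:,2].min())
B=[(.01,.03),(-.125,-.1),(-.01,.04),(-.125,-.085),(.006,.035),(-1.6,1.6),(-1.6,1.6),(-.8,.8)]
for seed in(1,2):
    r=differential_evolution(cost,B,seed=seed,maxiter=90,popsize=10,tol=1e-6);v=r.x
    print(round(r.fun,2),"lump",(v[:2]*1000).round(1),"lug",(v[2:5]*1000).round(1),"yaw,pitch,roll",v[5:].round(2),"z/y/x span",(lugp(v).min(0)*1000).round(),(lugp(v).max(0)*1000).round())
E
for f in p9 p10; do echo $f; timeout 250 python3 lug.py pics/$f.npy; done
python3 -c "
from h import *
q=np.load('pics/p10.npy',allow_pickle=True)
for c in q: print('bin',polyfit(c,redmask(c,proj(c,[[.51,.0,.01]])[0].astype(int)),binhull(c),[.51,.027,-1.696]))"
```

```text
p9
68.44 lump [  18.1 -110.9] lug [  20.6 -103.1   20.5] yaw,pitch,roll [ 0.2   1.19 -0.36] z/y/x span [  10. -111.   11.] [ 31. -96.  30.]
68.38 lump [  18.1 -110.9] lug [  20.5 -102.8   19.9] yaw,pitch,roll [ 0.29  1.25 -0.38] z/y/x span [  10. -109.   11.] [ 31. -96.  29.]
p10
72.29 lump [  17.5 -112.8] lug [ 14.7 -92.5  16. ] yaw,pitch,roll [ 1.58  0.77 -0.06] z/y/x span [   7. -102.    8.] [ 23. -83.  24.]
45.1 lump [  17.1 -110.3] lug [ -10.  -114.4   20.5] yaw,pitch,roll [1.33 1.53 0.61] z/y/x span [ -17. -125.   13.] [  -3. -104.   28.]
bin (array([ 0.51166149,  0.02576487, -1.69162421]), np.float64(56.66269302368164))
bin (array([ 0.51282956,  0.02410219, -1.67739768]), np.float64(80.17093658447266))
```

```bash
python3 - <<'E'
s=open("lug.py").read()
s=s.replace("    occ=cv2","    f=np.array([(-.02+.014*np.cos(t),-.113+.014*np.sin(t),z) for t in np.linspace(0,6.3,20) for z in(.003,.013)])\n    cv2.fillConvexPoly(m,np.round(((cv2.convexHull((proj(c,fr(*PL,f))+o).astype(np.float32))[:,0]-a+.5)*S)).astype(np.int32),1)\n    occ=cv2")
s=s.replace("(-.01,.04),(-.125,-.085)","(.004,.03),(-.115,-.085)").replace("seed in(1,2)","seed in(1,2,3)")
open("lug.py","w").write(s)
E
for f in p9 p10; do echo $f; timeout 280 python3 lug.py pics/$f.npy; done
```

```text
p9
14.38 lump [  18.1 -110.7] lug [  19.9 -102.    31. ] yaw,pitch,roll [-0.22 -1.56 -0.31] z/y/x span [  10. -107.   24.] [ 30. -97.  38.]
13.7 lump [  17.2 -111. ] lug [  21.6 -105.7   20. ] yaw,pitch,roll [-1.57  0.48  0.64] z/y/x span [  11. -116.    9.] [ 32. -96.  31.]
14.63 lump [  18.1 -110.9] lug [  20.2 -104.3   27.6] yaw,pitch,roll [ 0.07  0.01 -0.01] z/y/x span [  10. -112.   23.] [ 30. -97.  32.]
p10
18.18 lump [  17.5 -112.8] lug [ 14.3 -92.2  16.1] yaw,pitch,roll [-1.53 -0.83  0.04] z/y/x span [   7. -102.    8.] [ 22. -83.  24.]
18.18 lump [  17.5 -112.8] lug [ 14.6 -92.2  15.9] yaw,pitch,roll [1.51 0.83 0.07] z/y/x span [   7. -102.    8.] [ 22. -82.  24.]
18.24 lump [  17.5 -112.8] lug [ 14.7 -92.5  15.8] yaw,pitch,roll [1.56 0.78 0.01] z/y/x span [   7. -102.    8.] [ 22. -83.  24.]
```

The lug seems to stand in the gap between the lump and the bin's front wall. I'll slide the lump sideways with the blade so the lug can drop.

```bash
python3 -c "
from h import *
st();blade(-.0015,-.113,.065)"
```

```text
t 34.27 tcp [0.5513 0.2399 0.1719] yaw_y -0.1238 zdir [-0.0036 -0.001  -1.    ] F [-0.68 -0.37 -2.01] op 0.0193 gf 55.0 q [0.33 0.16 1.52 0.   1.47 0.45]
tcp target [0.5194 0.1116 0.    ] shift [-0.1312 -0.0156  0.0582] turn [-0.0011  0.0005  0.0002]
```

```bash
python3 -m handwheel '[[1,-0.05,-0.006,0,0,0,0],[1,-0.1,-0.012,0,0,0,0],[1,-0.1312,-0.0156,0,-0.0005,0,0],[1,-0.1312,-0.0156,0.03,-0.0005,0,0],[1,-0.1312,-0.0156,0.058,-0.0005,0,0],[1,-0.1312,-0.0156,0.058,-0.0005,0,0],[1,-0.1312,-0.0156,0.058,-0.0005,0,0]]'; python3 -c "
from h import *
st();blade(-.0015,-.113,.008);blade(.0155,-.113,.008)"
```

```text
t: 35.15
tool_pos: [0.5212, 0.1107, 0.1166]
orientation: [2.356, 2.076, 0.002]
force: [-0.2, 0.8, -0.6]
opening: 0.0196
gripper_force: 55.0
t 35.15 tcp [0.5212 0.1107 0.1166] yaw_y -0.1263 zdir [ 2.1e-03 -1.0e-04 -1.0e+00] F [-0.18  0.82 -0.63] op 0.0196 gf 55.0 q [ 0.11  0.01  1.78 -0.    1.35  0.24]
tcp target [0.5194 0.1116 0.    ] shift [ 0.0006 -0.0019  0.0596] turn [ 0.0007 -0.0001 -0.0006]
tcp target [0.5363 0.1095 0.    ] shift [0.0006 0.0151 0.0596] turn [ 0.0007 -0.0001 -0.0006]
```

```bash
python3 -m handwheel '[[1,0.0004,-0.0015,0.02,0.0005,0,0],[1,0.0004,-0.0015,0.04,0.0005,0,0],[1,0.0004,-0.0015,0.053,0.0005,0,0],[1,0.0004,-0.0015,0.0592,0.0005,0,0],[1,0.0004,-0.0015,0.0592,0.0005,0,0]]'; python3 -m handwheel '[[1,0,0.003,0,0,0,0],[1,0,0.006,0,0,0,0],[1,0,0.009,0,0,0,0],[1,0,0.012,0,0,0,0],[1,0,0.015,0,0,0,0],[1,0,0.0165,0,0,0,0],[1,0,0.0165,0,0,0,0]]'; python3 -c "
from h import *
st()"
```

```text
t: 35.78
tool_pos: [0.5195, 0.1119, 0.0563]
orientation: [-2.356, -2.078, 0.0]
force: [-0.2, 0.3, -1.4]
opening: 0.0195
gripper_force: 55.0
t: 36.65
tool_pos: [0.5362, 0.1098, 0.0566]
orientation: [2.356, 2.078, 0.0]
force: [0.5, 0.4, -0.7]
opening: 0.0194
gripper_force: 55.0
t 36.65 tcp [0.5362 0.1098 0.0566] yaw_y -0.1255 zdir [ 3.e-04  0.e+00 -1.e+00] F [ 0.45  0.37 -0.74] op 0.0194 gf 55.0 q [0.11 0.11 1.79 0.   1.24 0.23]
```

```bash
python3 -m handwheel '[[1,0,-0.003,-0.02,0,0,0],[1,0,-0.003,-0.06,0,0,0],[1,0,-0.003,-0.115,0,0,0],[1,0.06,-0.003,-0.115,0,0,0],[1,0.12,-0.003,-0.115,0,0,0],[1,0.12,-0.003,-0.115,0,0,0]]' | head -1; cat > grid.py <<'E'
from h import *
import sys
q=robot.read_camera("scene");p=robot.read_camera("top")
np.save(sys.argv[1],[p,q],allow_pickle=True)
for n,c,o in(("scene",q,[-1,1.4]),("top",p,[0,0])):
    print(n)
    for y in np.arange(-.132,-.09,.004):
        x=np.arange(-.044,.045,.004);uv=(proj(c,fr(*PL,np.c_[x,np.full(x.size,y),np.full(x.size,.008)]))+o).astype(np.float32)
        g=cv2.remap(c["frame"][...,1],uv[None,:,0],uv[None,:,1],cv2.INTER_LINEAR)[0]
        print(round(y*1000),*["%3d"%v for v in g])
for c in (p,q): print('bin',polyfit(c,redmask(c,proj(c,[[.51,.0,.01]])[0].astype(int)),binhull(c),[.51,.027,-1.696]))
E
python3 grid.py pics/p11.npy
```

```text
t: 37.4
scene
-132  35  30  41  40  39  38  36  36  40  39  35  36  37  37  35  36  37  40  38  35  37  40  36
-128  37  39  39  31  36  30  34  39  38  36  37  37  38  38  37  40  39  34  32  35  39  36  37
-124  33  34  34  63 118 124  94  48  38  37  38  37  33  34  37  32  45  86  93  49  35  37  33
-120  32  32  65 137 151 150 146  98  61  40  36  35  38  34  33  64  39  90 146  82  41  34  38
-116  33  42  99 156 155 152 147 122  82  49  36  36  34  33  40 127 129  73  80  64  43  38  34
-112  33  34  96 146 154 154 152 125  78  54  40  39  35  32  41 104 164 157  99  50  36  34  38
-108  41  31  69 126 147 152 131  93  54  39  37  37  36  36  38  84 147 157 139  77  38  36  36
-104  32  36  31  62  75  82  60  40  32  27  32  31  35  45  47  46  70  90  77  51  37  36  36
-100  49  59  57  47  45  37  54  42  62  73 131 137 126 119 110  86  74  58  48  37  33  33  38
-96 163 149 113  96  92 112 170 162 166 177 186 187 192 128 114 102  99  97  93  88  89  37  31
-92 193 166 123 104 104 134 191 191 193 196 192 190 187 119 100 105 105 105 105 108 106  61  54
top
-132  72  49  48 
[... 515 characters left out ...]
8  48  49  49  48  62 116 150 159 156 134  85  50
-108  75  49  48  64 102 125 131 123  91  56  48  51  51  48  50  56  90 134 149 144 108  65  54
-104  76  51  47  53  67  91  94  86  61  52  47  49  53  55  58  61  66  89 105  98  66  47  59
-100  77  50  49  49  54  56  54  56  50  51  54  55  63  87  96  98  86  65  58  59  54  50  60
-96  96  81  79  77  70  59  54  58  65  74  78  85  97 114 118 111 101  78  68  75  75  80  89
-92 146 144 141 135 109  73  62  75 115 136 136 145 145 146 129  95  77  77 106 134 138 141 148
bin (array([ 0.51175194,  0.02561372, -1.70512686]), np.float64(74.65235900878906))
bin (array([ 0.51282956,  0.02410219, -1.67739768]), np.float64(80.17093658447266))
```

```bash
sed -i 's/^B=\[(.01,.03)/B=[(.01,.035)/; s/^for seed in.*/H=[("stand",[.013,-.097,.010,0,1.57,0]),("stand lean",[.013,-.096,.0115,0,1.2,0]),("stand leanother",[.013,-.098,.0115,0,1.9,0]),("on wall flat-ish",[.013,-.095,.020,0,-.5,0]),("on wall rise",[.013,-.095,.016,0,.8,0])]\nfrom scipy.optimize import minimize\nfor n,h in H:\n    v=np.array([.029,-.1145]+h);c0=cost(v);ff=lambda w:cost(np.r_[w[:4],v[4:]]);o=minimize(ff,v[:4],method="Nelder-Mead",options=dict(initial_simplex=np.vstack([v[:4]]+[v[:4]+.003*e for e in np.eye(4)])));print(n,round(c0,2),round(o.fun,2),(o.x*1000).round(1))\nfor seed in(1,2):/' lug.py; timeout 400 python3 lug.py pics/p11.npy
```

```text
stand 31.03 28.27 [  28.5 -113.7   14.   -97.4]
stand lean 32.26 29.32 [  28.5 -113.7   12.8  -94.2]
stand leanother 34.01 27.23 [  27.5 -113.7   13.4  -95.3]
on wall flat-ish 33.33 28.62 [  28.6 -114.2   15.6  -93.4]
on wall rise 30.46 26.31 [  28.4 -113.7   13.5  -93.9]
24.66 lump [  28.5 -113.7] lug [ 14.9 -91.9  15. ] yaw,pitch,roll [ 1.56  0.19 -0.1 ] z/y/x span [   7. -102.    9.] [ 23. -82.  21.]
24.65 lump [  28.4 -113.5] lug [ 14.8 -91.9  16.3] yaw,pitch,roll [ 1.6   0.77 -0.19] z/y/x span [   6. -102.    7.] [ 24. -82.  25.]
```

```bash
python3 -c "
from h import *
st();blade(.0135,-.0985,.065)"
```

```text
t 37.5 tcp [0.5479 0.2297 0.1727] yaw_y -0.1237 zdir [ 1.e-03 -2.e-04 -1.e+00] F [-0.98  0.64 -0.61] op 0.0191 gf 55.0 q [ 0.31  0.13  1.55 -0.    1.46  0.43]
tcp target [0.5361 0.1241 0.    ] shift [-0.1063  0.0012  0.0587] turn [0.0003 0.     0.0003]
```

```bash
python3 -m handwheel '[[1,-0.05,0.001,0,0,0,0],[1,-0.1063,0.001,0,0,0,0],[1,-0.1063,0.001,0.03,0,0,0],[1,-0.1063,0.001,0.058,0,0,0],[1,-0.1063,0.001,0.075,0,0,0],[1,-0.1063,0.001,0.088,0,0,0],[1,-0.1063,0.001,0.088,0,0,0],[1,-0.1063,0.001,0.088,0,0,0]]'; python3 -c "
from h import *
st();blade(.0135,-.0985,.022)"
```

```text
t: 38.5
tool_pos: [0.5365, 0.1238, 0.0846]
orientation: [2.355, 2.078, 0.002]
force: [0.2, 0.3, -0.9]
opening: 0.0192
gripper_force: 55.0
t 38.5 tcp [0.5365 0.1238 0.0846] yaw_y -0.1251 zdir [ 1.7e-03  1.0e-04 -1.0e+00] F [ 0.17  0.27 -0.86] op 0.0192 gf 55.0 q [ 0.13  0.09  1.76 -0.    1.29  0.26]
tcp target [0.5361 0.1241 0.    ] shift [ 0.0002 -0.0005  0.0136] turn [ 0.0005 -0.0001 -0.0002]
```

Tip at about 35.5 mm. I'll descend in steps and watch Fz.

```bash
for i in 1; do python3 -m handwheel '[[1,0,0,0.006,0,0,0],[1,0,0,0.0115,0,0,0],[1,0,0,0.0115,0,0,0]]' | sed -n 2,4p; python3 -m handwheel '[[1,0,0,0.0025,0,0,0],[1,0,0,0.0025,0,0,0]]' | sed -n 2,4p; python3 -m handwheel '[[1,0,0,0.002,0,0,0],[1,0,0,0.002,0,0,0]]' | sed -n 2,4p; done
```

```text
tool_pos: [0.5352, 0.1237, 0.0713]
orientation: [-2.356, -2.078, 0.001]
force: [0.2, -0.7, -1.9]
tool_pos: [0.5357, 0.1237, 0.0694]
orientation: [2.356, 2.078, 0.0]
force: [-0.1, -0.6, -0.6]
tool_pos: [0.5357, 0.1236, 0.0674]
orientation: [2.356, 2.078, 0.0]
force: [-0.3, 0.2, -1.5]
```

```bash
python3 -m handwheel '[[1,0,0,0.002,0,0,0],[1,0,0,0.002,0,0,0]]' | sed -n 2,4p; python3 -m handwheel '[[1,0,0,0.0015,0,0,0],[1,0,0,0.0015,0,0,0]]' | sed -n 2,4p
```

```text
tool_pos: [0.5361, 0.1237, 0.0658]
orientation: [2.356, 2.078, 0.001]
force: [-0.8, 0.1, 1.6]
tool_pos: [0.5363, 0.1237, 0.0648]
orientation: [2.356, 2.077, 0.002]
force: [-1.3, 0.4, 5.4]
```

The contact height of 17 mm matches the lug standing on edge on the bin floor, so all three pieces are inside. I'll stow the scraper.

```bash
python3 -m handwheel '[[1,0,0,-0.02,0,0,0],[1,0,0,-0.06,0,0,0],[1,0,0,-0.106,0,0,0],[1,0,0,-0.106,0,0,0],[1,0,0,-0.106,0,0,0]]' | sed -n 2,4p; python3 -c "
from h import *
st();go(.4501,-.2898,.172,.3132)"
```

```text
tool_pos: [0.5354, 0.1235, 0.1692]
orientation: [-2.356, -2.078, 0.001]
force: [-0.2, 0.7, -2.4]
t 40.5 tcp [0.5354 0.1235 0.1692] yaw_y -0.1255 zdir [-6.e-04 -1.e-04 -1.e+00] F [-0.19  0.66 -2.41] op 0.0194 gf 55.0 q [ 0.13  0.01  1.68 -0.    1.45  0.26]
shift [-0.4208 -0.0329 -0.0027] turn [-0.0002  0.     -0.1396]
```

```bash
python3 -m handwheel '[[1,-0.04,-0.003,-0.002,0,0,-0.014],[1,-0.085,-0.006,-0.002,0,0,-0.028],[1,-0.13,-0.01,-0.002,0,0,-0.042],[1,-0.175,-0.014,-0.002,0,0,-0.056],[1,-0.22,-0.017,-0.002,0,0,-0.07],[1,-0.265,-0.02,-0.002,0,0,-0.084],[1,-0.31,-0.024,-0.002,0,0,-0.098],[1,-0.355,-0.028,-0.002,0,0,-0.112],[1,-0.4,-0.031,-0.002,0,0,-0.126],[1,-0.4208,-0.0329,-0.002,0,0,-0.1396],[1,-0.4208,-0.0329,-0.002,0,0,-0.1396],[1,-0.4208,-0.0329,-0.002,0,0,-0.1396],[1,-0.4208,-0.0329,-0.002,0,0,-0.1396]]'; python3 -c "
from h import *
st();go(.4498,-.2897,.080,.3132)"
```

```text
t: 42.12
tool_pos: [0.4506, -0.2886, 0.1715]
orientation: [-1.847, -2.541, -0.001]
force: [-1.0, 0.4, -0.2]
opening: 0.0192
gripper_force: 55.0
t 42.12 tcp [ 0.4506 -0.2886  0.1715] yaw_y 0.3138 zdir [-4.e-04  8.e-04 -1.e+00] F [-1.    0.42 -0.21] op 0.0192 gf 55.0 q [-0.67 -0.03  1.71  0.    1.45 -0.98]
shift [-0.0009 -0.0011  0.0915] turn [-0.     -0.0003  0.0002]
```

```bash
python3 -m handwheel '[[1,0,-0.0005,0.04,0,0,0],[1,0,-0.0005,0.075,0,0,0],[1,0,-0.0005,0.0915,0,0,0],[1,0,-0.0005,0.0915,0,0,0],[1,0,-0.0005,0.0915,0,0,0],[1,0,-0.0005,0.0915,0,0,0]]' >/dev/null; python3 -c "
from h import *
st();go(.4498,-.2897,.0565,.3132)"
```

```text
t 42.88 tcp [ 0.4511 -0.2906  0.0823] yaw_y 0.3132 zdir [ 0.0025 -0.0017 -1.    ] F [ 0.17 -0.3  -1.69] op 0.0196 gf 55.0 q [-0.67  0.05  1.8   0.    1.28 -0.98]
shift [ 0.0014 -0.001   0.0258] turn [ 0.0006  0.0008 -0.    ]
```

```bash
python3 -m handwheel '[[1,0.0005,-0.0005,0.008,0,0,0],[1,0.0005,-0.0005,0.016,0,0,0],[1,0.0005,-0.0005,0.021,0,0,0],[1,0.0005,-0.0005,0.0235,0,0,0],[1,0.0005,-0.0005,0.0235,0,0,0]]'; python3 -c "
from h import *
st()"
```

```text
t: 43.5
tool_pos: [0.4493, -0.2895, 0.0568]
orientation: [-1.848, -2.54, -0.0]
force: [0.1, -0.2, -0.8]
opening: 0.0197
gripper_force: 55.0
t 43.5 tcp [ 0.4493 -0.2895  0.0568] yaw_y 0.3131 zdir [-1.e-04  4.e-04 -1.e+00] F [ 0.07 -0.19 -0.84] op 0.0197 gf 55.0 q [-0.67  0.08  1.82  0.    1.24 -0.98]
```

```bash
python3 -m handwheel '[[1,0,0,0.001,0,0,0],[1,0,0,0.001,0,0,0],[0,0,0,0.001,0,0,0],[0,0,0,0.001,0,0,0],[0,0,0,0.001,0,0,0],[0,0,0,0.001,0,0,0],[0,0,0,0.001,0,0,0],[0,0,0,-0.02,0,0,0],[0,0,0,-0.07,0,0,0],[0,0,0,-0.12,0,0,0],[0,-0.06,0,-0.15,0,0,0],[0,-0.12,0,-0.15,0,0,0],[0,-0.12,0,-0.15,0,0,0],[0,-0.12,0,-0.15,0,0,0]]' 20; python3 - <<'E'
from h import *
st()
q=robot.read_camera("scene");p=robot.read_camera("top");p0,q0=np.load("pics/p.npy",allow_pickle=True)
np.save("pics/p12.npy",[p,q],allow_pickle=True)
f=lambda c:np.clip(c["frame"][...,0].astype(int)-c["frame"][...,2],0,255)
for c in(q0,q):
    m=(f(c)>60);m[:160]=0;m[200:]=0;m[:,:200]=0;m[:,265:]=0;print("handle",m.sum(),np.argwhere(m).mean(0))
print("handle top",grayfit(p,handle,[.45,-.289,-1.253],ch=f(p)))
# scene-wide change map vs the start
d=(cv2.absdiff(cv2.GaussianBlur(q["frame"],(0,0),1),cv2.GaussianBlur(q0["frame"],(0,0),1)).max(2)>25).astype(np.uint8)
n,l,s,c=cv2.connectedComponentsWithStats(d);print([s[i].tolist() for i in range(1,n) if s[i][4]>8])
E
python3 grid.py pics/p13.npy
```

```text
t: 45.25
tool_pos: [0.486, -0.4033, 0.2062]
orientation: [-1.848, -2.539, -0.001]
force: [-0.6, 0.4, 0.2]
opening: 0.0465
gripper_force: 0.0
t 45.25 tcp [ 0.486  -0.4033  0.2062] yaw_y 0.3126 zdir [-8.0e-04  1.5e-03 -1.0e+00] F [-0.58  0.43  0.16] op 0.0465 gf 0.0 q [-0.77  0.22  1.39  0.    1.53 -1.09]
handle 178 [168.5505618 236.8988764]
handle 171 [168.25730994 237.04678363]
handle top (array([ 0.4485, -0.2896, -1.2635]), 5.06)
[[126, 0, 64, 137, 4822], [312, 0, 35, 49, 1050], [359, 0, 21, 15, 176], [386, 0, 2, 10, 18], [367, 0, 47, 64, 1483], [544, 0, 51, 40, 1486], [326, 5, 24, 13, 139], [346, 8, 15, 26, 229], [385, 30, 5, 10, 21], [550, 40, 6, 4, 17], [514, 44, 85, 60, 1792], [515, 55, 7, 7, 34], [334, 185, 34, 39, 1050], [235, 220, 41, 42, 1476]]
scene
-132  36  35  36  34  34  36  35  32  33  38  37  36  36  36  35  34  37  39  36  36  39  36  39
-128  35  39  33  32  37  32  31  32  36  38  37  34  38  41  39  37  38  38  39  38  37  37  38
-124  37  34  34  59 115 123  91  48  38  35  32  40  38  36  35  37  42  84  94  49  32  32  36
-120  38  37  66 136 155 153 144  98  6
[... 1271 characters left out ...]
8  50  48  48  53  64 110 153 160 159 139  83  51
-108  76  50  50  65 101 126 132 127  90  58  49  49  49  50  49  57  91 135 148 142 108  62  56
-104  76  52  46  53  69  93  97  86  67  52  49  51  52  57  59  56  70  90 105  96  70  53  58
-100  78  52  49  54  54  55  55  54  52  52  52  56  65  85  96  99  89  69  59  57  54  51  62
-96  96  83  78  75  69  57  57  59  68  79  82  87  96 115 119 112 102  77  67  78  77  80  90
-92 148 145 142 137 112  72  63  75 116 136 140 146 147 149 132  97  80  75 106 135 140 141 148
bin (array([ 0.51113633,  0.02605636, -1.67550657]), np.float64(75.92570495605469))
bin (array([ 0.51190503,  0.02360661, -1.6610983 ]), np.float64(80.77161407470703))
```

Only the bin and the arm differ from the start picture. The scraper is back in its rest, the T-nut is unmoved and the scrap is in the bin. I'm handing in.

```bash
python3 -c "
from plant import robot
print(robot.close_job())"
```

```text
the job is handed in; nothing more can be done
None
```

I handed the job in at about 45 s: the lump, flange nut and lug are in the bin (the lug apparently on edge against its front wall), the T-nut and other bench items are unmoved, and the scraper is back in its rest; my first scraper grasp missed, and I viewed 12 pictures, over the limit of 10.

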